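# Load the parcel scale's hanger with slotted check weights

### The job

Check-load the hanging parcel scale: take the two slotted steel discs from the wooden rack and slide them sideways onto the hanger's stem, on top of the disc already there, first the thick one and then the thin one, each lying flat with the stem home at the end of its slot. Turn them so that the three slots are spread round the stem, about a third of a turn from one another, and set them down gently, without dropping them or forcing the hanger down. Let go, and leave the other things on the bench where they are.

Things in the scene. Friction and masses are not known exactly. Their poses are not given: they have to be found in the camera images.
- plate (a point): top centre of the hanger's round steel plate (56 mm across, 6 mm thick), on the stem's axis, about 105 mm above the table. The stem, a steel rod 8 mm thick, rises from here, bare for 170 mm, then a coupling nut 18 mm across. Axes as the stand's, z up. The rod is guided: the hanger cannot swing or turn, it only springs up and down
- hanger (a joint): how far the hanger has been pulled down, m: 0 at the start with one disc on it. The scale's spring gives 1 mm per newton, so the thick disc lowers it by 6 mm and the thin one by 3.5 mm; stop at 0.030. The dial's pointer follows it
- stand: bench stand of the dial scale, fixed. Origin on the table under the stem, z up, x points to its back. Column 28 mm thick, 538 mm high, at x = 125, y = -75 mm. Foot 18 mm thick, x from -70 to 165 mm, y from -110 to 75 mm. Above the hanger: guide bush 26 mm across from 305 mm up, the scale's drum 130 mm across, 50 mm deep (along x), from 331 mm up, arm at 499 mm
- base_centre (a point): centre (half-way up) of the steel slotted disc already on the hanger plate: 62 mm across, 30 mm thick, 0.6 kg. Its slot, 13 mm wide, runs from the rim to the middle and ends in a half round about the disc's axis: stem home means disc axis on stem axis. z up, x points out through the slot's open end; at the start this slot faces the robot's side, to within about 30 degrees
- rack: wooden rack, fixed, that holds the two loose discs. Origin on the table under its middle, z up. Foot board 85 mm (x) by 220 mm (y), 16 mm thick; on it at y = +60 and -60 mm two round wooden seats 42 mm across, tops 46 mm above the table, each with a 9 mm peg that stands 10 mm up into the end of a disc's slot: lift a disc 12 mm before moving it sideways
- thick_centre (a point): centre (half-way up) of the thick loose slotted disc: 62 mm across, 30 mm thick, 0.6 kg, same slot and axes as the disc on the hanger. It lies flat on one of the rack's two seats, either one, its slot pointing away from the robot to within about 40 degrees
- thin_centre (a point): centre (half-way up) of the thin loose slotted disc, on the rack's other seat: 62 mm across, 18 mm thick, 0.36 kg, same slot and axes
- base_mouth (a point): middle of the open end of the slot of the disc already on the hanger: on its rim, 31 mm from its axis, half-way up
- thick_mouth (a point): middle of the open end of the thick disc's slot, on its rim, half-way up
- thin_mouth (a point): middle of the open end of the thin disc's slot, on its rim, half-way up
- relay: bystander: black relay lying between robot and work, 46 x 62 x 34 mm, origin under its centre
- driver: bystander: screwdriver lying on the table, 190 mm long along its x, between the stand and the rack, origin under its middle
- foglamp: bystander: round black fog lamp, lens up, 100 mm across, 70 mm high, origin under its centre
- throttle: bystander: aluminium throttle body, 96 x 120 x 70 mm, origin under the middle of its bore
- ecu: bystander: flat finned aluminium control unit, 140 x 145 x 33 mm, origin under its centre
- spray: bystander: grey spray can beyond the work, 58 mm across, 170 mm high, origin under its centre
- spanner: bystander: spanner lying on the table, 180 mm long along its x, origin under its middle
Mind the look-alikes: they are no part of the job. What is shaped like the part that bears base_centre but purple or turquoise is not meant.

How it is judged (in metres and radians):
On the way:
1. the thick disc lies flat on the disc already on the hanger, stem home in its slot, its slot turned away from that disc's slot (horizontal distance between each of base_centre, thick_centre and plate below 0.008 m and z of base_centre in the frame of plate between 0.011 and 0.019 m and z of thick_centre in the frame of base_centre between 0.026 and 0.034 m and angle between thick_centre's own z axis and vertical below 0.1 rad and x of thick_mouth in the frame of base_centre below 0.0155 m), for 0.2 s.
At the end, for the whole second after the job is handed in: all three discs lie flat on the hanger, the thick one on the disc that was there and the thin one on top, each with its axis within 8 mm of the stem's; every two of the three slots point at least 60 degrees apart; the hanger is at rest, everything let go (all of step 1 and horizontal distance between thin_centre and plate below 0.008 m and z of thin_centre in the frame of thick_centre between 0.02 and 0.028 m and angle between thin_centre's own z axis and vertical below 0.1 rad and x of thin_mouth in the frame of thick_centre below 0.0155 m and x of thin_mouth in the frame of base_centre below 0.0155 m and velocity of joint hanger between -0.02 and 0.02 m/s); the robot touches nothing.
It fails at once if a disc is dropped on the hanger or the hanger is jerked (faster than 0.25 m/s) (velocity of joint hanger above 0.25 m/s or velocity of joint hanger below -0.25 m/s).
It fails at once if the hanger is forced down more than 22 mm (its load takes 10 mm) (value of joint hanger above 0.022 m).
It fails at once if another thing on the bench is shifted by more than 30 mm (distance of any of relay, driver, foglamp, throttle, ecu, spray, spanner from where it was at the start of the episode above 0.03 m).
It also fails if it takes over 72 s, if anything falls off the work surface, if the arm or the gripper's body presses on something with over 40 N, if the wrist force passes 120 N, or if a joint passes its speed limit or range.

### The arm

A 6-joint arm with a two-finger parallel gripper is mounted at the origin on the work surface. World frame = base frame: x ahead of the robot, y to its left, z up, the work surface at z = 0. Lengths are in m, angles in degrees, forces in N, time in s.
With the tool pointing down it reaches from about 0.4 to 0.825 m from the base axis. Payload 7 kg.
Tool frame: the origin (TCP) lies at the very end of the fingers, on their centre line; the grasp point (between the pads) lies 19 mm behind it (ctrl.tcp_to_grasp is the distance from the TCP to the grasp point, in m); z points along the fingers, x is the direction in which the jaws open and shut, and the axes are right-handed (so a half turn about z gives the same grasp; the last joint's range is limited). The gripper opens to 88 mm and grips with 3 to 60 N. Pads are 19 mm wide; open, the fingers measure 130 mm over their backs; the gripper's body (78 mm by 193 mm) begins 47 mm behind the grasp point.
Start: joints at [-53.451, 20.546, 0.682, 0, -70.136, -16.507], TCP at [0.231, -0.634, 0.227] pointing down, gripper open.
Joint ranges: [-176.03, 176.03], [-82.01, 121.73], [-58.28, 71.71], [-173.87, 95.51], [-174.79, -0.11], [-173.66, 173.66]. Speed limits (degrees/s): [136.94, 136.94, 172.46, 180, 180, 180].

### API

Orientations are given as [roll, pitch, yaw] about the fixed x, y, z axes, in that order (R = Rz(yaw) Ry(pitch) Rx(roll)).
In Python, from plant import sensors, vision, ticket, ctrl gives the robot as it stands. The module is installed in compiled form; this text tells all that it offers.
- The arm moves only by the tool drive_tool, never from a script. Its argument "moves" is a list of rows, each a list of 6 numbers: the shift along the tool's x, y, z in units of 0.15 m (1.0 is 0.15 m), then the turn, a rotation vector about the tool's x, y, z in units of 60 degrees (1.0 is 60 degrees). In form: [[dx, dy, dz, rx, ry, rz], ...]. A call has 1 to 8 rows; each row is the pose to reach, as a shift and turn from the pose measured when the call began, along the tool's axes at that moment; what a row does not reach only later rows make up. A row lasts 1/10 s, in which the tool goes at most 50 mm and 8.59 degrees, less where a joint would pass 70% of its speed; a pose out of reach is approached as far as the arm can. A call with a number of a shift or a turn outside -1 to 1 is refused whole. A call with a gripper value outside its range is refused whole. "fingers" is the opening, from -1 (shut) to 1 (fully open), set as the call begins (left out, the last holds). The fingers move at their own pace and stop on an object; the grip force is fixed at half the most. Time passes only in rows, so rows that repeat a pose let the fingers close. It gives the time, the measured TCP pose, the force and the opening at its end, in the units of the state.
- sensors.get_obs(): the state, without advancing time (a new reading comes with each control period).
- vision.snapshot(name): name is "side" or "top"; returns a dict with "pixels" (480x640x3 uint8, red, green, blue), "fx", "fy", "cx", "cy" (pixels), "R" (3x3) and "t" (3): a world point X has camera coordinates R X + t. Camera axes: x right, y down, z forward; pixel columns grow to the right and rows downward; lengths in m; the calibration is good to about 2 mm. A picture is of the moment at which its call begins. There is no depth.
- ticket.close_job(): hands the job in, once; it reports no verdict.
The state is a dict: "clock": time; "joint_pos": joint angles; "qvel": joint speeds; "tau": joint torques, N m; "tool_pos": TCP position; "orientation": TCP orientation; "force": force on the tool from outside, world axes, zero at the start; "moment": the same for the moment, N m; "opening": finger opening in m.
Only numpy, scipy, OpenCV 4.12 (cv2) and the standard library are available. Lean on these libraries where they do the work, as an engineer would, in place of code of your own. Each camera call takes 0.05 s, during which the arm holds its last target.

## Working session

There is one attempt and no reset: what is moved stays moved. The work goes in short steps, Python scripts to look and compute and a tool call to move; the robot and the scene stay as the last step left them, time stands still between calls to the robot, and variables do not carry over. Pictures are saved under pics/ and viewed, and the job is handed in when it is done.

Besides the shell and the picture viewer there is one more tool, called as name(argument=value, ...), one argument or row to a line, values as JSON. drive_tool: Moves the arm, as the interface text tells. Shifts and turns lie within -1 to 1; 1 stands for 0.15 m of shift or 60 degrees of turn. Its arguments: {"type":"object","properties":{"moves":{"type":"array"},"fingers":{"type":"number"}},"required":["moves"]}

```bash
mkdir -p pics
cat > h.py <<'E'
import numpy as np, cv2
from plant import sensors, vision, ticket, ctrl
def snap(n,f=None):
    s=vision.snapshot(n)
    if f: cv2.imwrite('pics/'+f,s['pixels'][:,:,::-1])
    return s
def proj(s,X):
    c=np.array(s['R'])@np.array(X)+np.array(s['t']); return (c[0]/c[2]*s['fx']+s['cx'],c[1]/c[2]*s['fy']+s['cy'])
def ray(s,u,v,z):
    R=np.array(s['R']);t=np.array(s['t']);o=-R.T@t
    d=R.T@np.array([(u-s['cx'])/s['fx'],(v-s['cy'])/s['fy'],1]); return o+d*(z-o[2])/d[2]
def crop(s,x,y,w,h,f,k):
    p=s['pixels'][y:y+h,x:x+w,::-1]; cv2.imwrite('pics/'+f,cv2.resize(p,None,fx=k,fy=k,interpolation=cv2.INTER_CUBIC))
E
python3 - <<'E'
from h import *
import pickle
d={}
for n in('side','top'):
    s=snap(n,n+'0.png'); d[n]=s
    R=np.array(s['R']);print(n,s['fx'],s['cx'],s['cy'],-R.T@np.array(s['t']),R.round(3).tolist())
pickle.dump(d,open('s0.pkl','wb'))
print(sensors.get_obs(),ctrl.tcp_to_grasp)
E
```

```text
side 611.5389497248476 331.8321687234677 240.265441898177 [0.40266967 1.16455412 1.145561  ] [[-0.99, -0.144, 0.001], [-0.096, 0.654, -0.75], [0.107, -0.742, -0.661]]
top 602.8759274216255 320.6337407678274 239.6458487716713 [0.45994653 0.01115148 1.98232993] [[0.007, -1.0, 0.004], [-0.998, -0.007, -0.065], [0.065, -0.004, -0.998]]
{'clock': 0.1, 'joint_pos': array([-5.34533372e+01,  2.05854246e+01,  6.40884483e-01, -1.65160264e-02,
       -7.01356251e+01, -1.65074838e+01]), 'qvel': array([-0.01546571, -0.14783046,  0.10548569,  0.02895793, -0.10651383,
        0.01010754]), 'tau': array([-1.37610648e-03, -5.84162450e+01,  2.93753779e+01,  7.01560378e+00,
        1.02209425e-02, -5.74838327e-05]), 'tool_pos': array([ 0.23113338, -0.63374985,  0.22575587]), 'orientation': array([-1.79992107e+02, -8.12731510e-02,  1.10033550e+02]), 'force': array([-0.69533153,  0.64959233, -0.0385804 ]), 'moment': array([-0.00641028,  0.00772849, -0.01097601]), 'opening': 0.08782160446363815} 0.0188
```

View pics/side0.png

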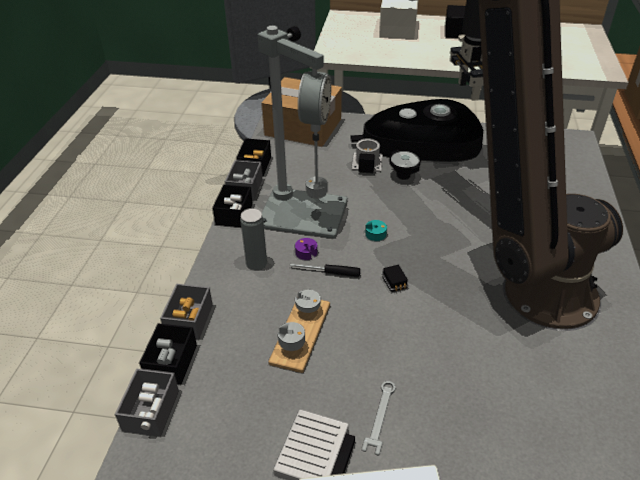

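View pics/top0.png

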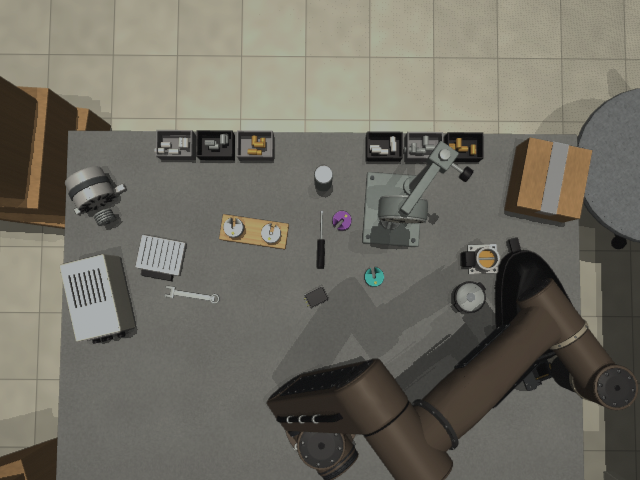

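Run:
```python
from h import *
import pickle
d=pickle.load(open('s0.pkl','rb'))
crop(d['side'],260,275,80,100,'c1.png',6)
crop(d['side'],250,150,110,90,'c2.png',7)
crop(d['top'],210,205,90,55,'c3.png',8)
crop(d['top'],350,135,120,120,'c4.png',5)
```

```text
(no output)
```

View pics/c1.png

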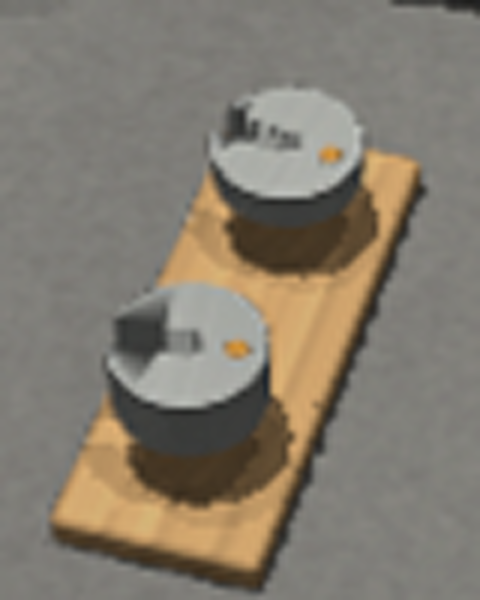

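View pics/c2.png

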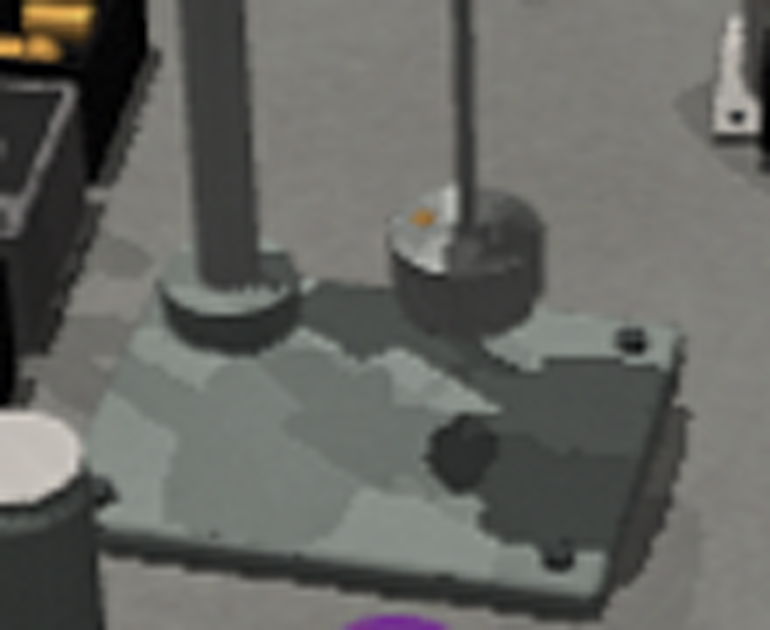

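View pics/c3.png

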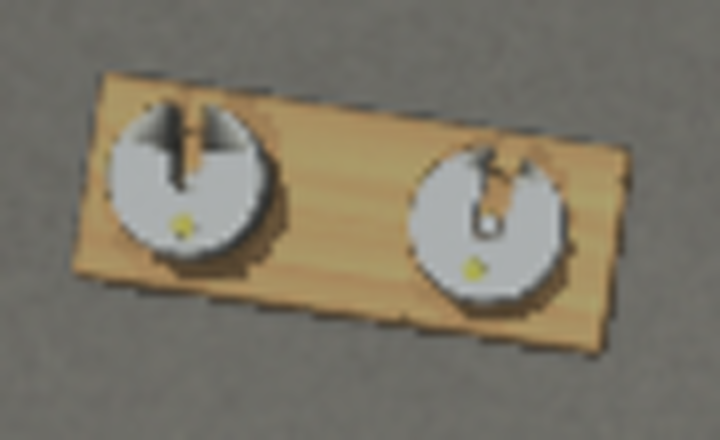

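View pics/c4.png

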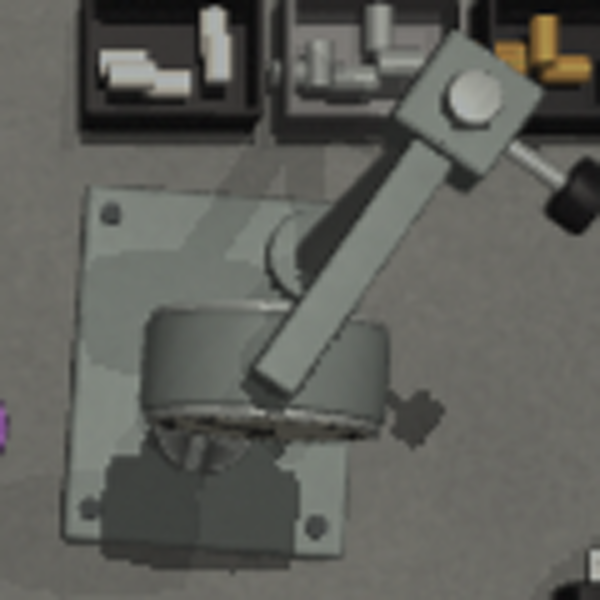

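```bash
cat > m.py <<'E'
from h import *
import pickle
d=pickle.load(open('s0.pkl','rb'))
T=d['top'];S=d['side']
def cp(x,y,x0,y0,k): return x0+(x+.5)/k-.5,y0+(y+.5)/k-.5
E
python3 - <<'E'
from m import *
for n,p in dict(BL=(88,185),FL=(65,540),FR=(342,556)).items():
    print(n,ray(T,*cp(*p,350,135,5),0.018).round(4))
for n,p in dict(FL=(602,605),FR=(680,340),BL=(95,535)).items():
    print('side',n,ray(S,*cp(*p,250,150,7),0.018).round(4))
# disc on hanger, side: top ellipse centre approx (467,232) crop
print('base',ray(S,*cp(467,235,250,150,7),.135).round(4), 'dot',ray(S,*cp(423,217,250,150,7),.135))
for n,p,z in (('thick',(188,178),.076),('thickdot',(182,224),.076),('thin',(487,223),.064),('thindot',(474,268),.064)):
    print(n,ray(T,*cp(*p,210,205,8),z).round(4))
for n,p,z in (('thick',(189,345),.076),('thickdot',(237,349),.076),('thin',(287,144),.064),('thindot',(331,155),.064)):
    print('side',n,ray(S,*cp(*p,260,275,6),z).round(4))
for n,p in dict(a=(105,72),b=(630,150),c=(603,352),d=(75,272)).items(): print('rack',n,ray(T,*cp(*p,210,205,8),.016).round(4))
E
```

```text
BL [ 0.8129 -0.1475  0.018 ]
FL [ 0.5788 -0.133   0.018 ]
FR [ 0.5697 -0.3139  0.018 ]
side FL [ 0.578  -0.1204  0.018 ]
side FR [ 0.5691 -0.2981  0.018 ]
side BL [ 0.7893 -0.1335  0.018 ]
base [ 0.6446 -0.2022  0.135 ] dot [ 0.66405506 -0.21165161  0.135     ]
thick [0.6224 0.2823 0.076 ]
thickdot [0.6041 0.2844 0.076 ]
thin [0.6063 0.1646 0.064 ]
thindot [0.5883 0.1695 0.064 ]
side thick [0.6223 0.2879 0.076 ]
side thickdot [0.6041 0.2872 0.076 ]
side thin [0.606  0.1698 0.064 ]
side thindot [0.5875 0.1731 0.064 ]
rack a [0.6708 0.3256 0.016 ]
rack b [0.6404 0.1103 0.016 ]
rack c [0.5576 0.1204 0.016 ]
rack d [0.5887 0.3363 0.016 ]
```

```bash
cat >> m.py <<'E'
def discpts(c,z0,z1,th,r=.031):
    a=np.linspace(0,2*np.pi,200)
    L=[]
    for z in (z0,z1): L.append(np.c_[c[0]+r*np.cos(a),c[1]+r*np.sin(a),a*0+z])
    x=np.array([np.cos(th),np.sin(th)]);y=np.array([-x[1],x[0]])
    b=np.linspace(np.pi/2,1.5*np.pi,30); loc=np.r_[[[.0303,.0065]],np.c_[.0065*np.cos(b),.0065*np.sin(b)],[[.0303,-.0065]]]
    w=np.array(c)+loc[:,:1]*x+loc[:,1:]*y
    L.append(np.c_[w,np.full(len(w),z1)])
    return L
def over(s,polys,x,y,w,h,k,f):
    im=cv2.resize(s['pixels'][y:y+h,x:x+w,::-1],None,fx=k,fy=k,interpolation=cv2.INTER_CUBIC)
    for i,P in enumerate(polys):
        q=np.array([proj(s,p) for p in P]); q=((q-[x,y]+.5)*k-.5)
        cv2.polylines(im,[np.round(q*16).astype(np.int32)],False,[(0,0,255),(255,0,0),(0,255,0)][i%3],1,cv2.LINE_AA,4)
    cv2.imwrite('pics/'+f,im)
E
python3 - <<'E'
from m import *
P=discpts((.6228,.2826),.046,.076,np.radians(-6.5))+discpts((.606,.1640),.046,.064,np.radians(-15))
over(T,P,215,205,80,55,8,'o1.png'); over(S,P,260,275,80,100,6,'o2.png')
E
```

```text
(no output)
```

View pics/o1.png

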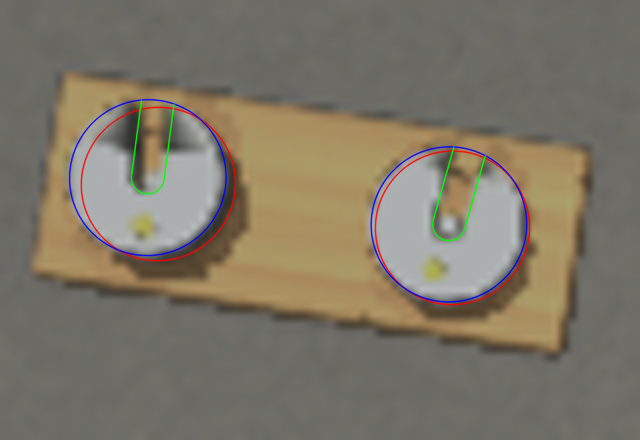

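View pics/o2.png

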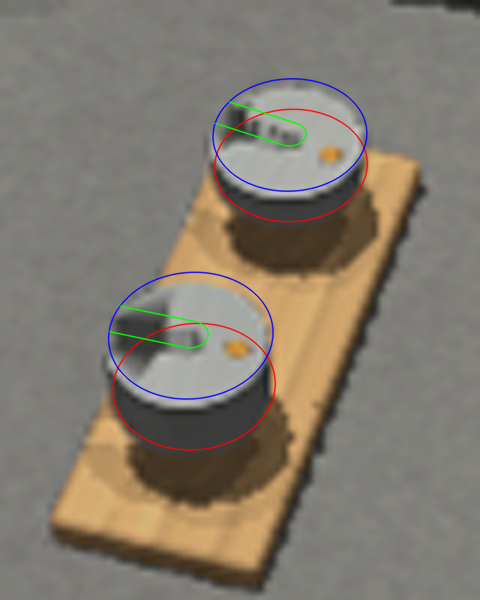

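```bash
cat >> m.py <<'E'
def stand(o,yaw,th,sag=0):
    c,s=np.cos(np.radians(yaw)),np.sin(np.radians(yaw)); R=np.array([[c,-s],[s,c]]); o=np.array(o)
    W=lambda l,z:np.r_[o+R@np.array(l),z]
    L=[]
    for z in (.018,0): L.append([W(p,z) for p in ((-.07,-.11),(.165,-.11),(.165,.075),(-.07,.075),(-.07,-.11))])
    a=np.linspace(0,2*np.pi,60)
    L.append([W((.125+.014*np.cos(t),-.075+.014*np.sin(t)),.538) for t in a])
    L+=discpts(o,.105-sag,.135-sag,th)
    L.append([W((.013*np.cos(t),.013*np.sin(t)),.305) for t in a])
    for dx in (-.025,.025): L.append([W((dx,.065*np.cos(t)),.396+.065*np.sin(t)) for t in a])
    for dy in (-.004,.004): L.append([W((-dy,dy),.135-sag),W((-dy,dy),.275)])
    return L
E
python3 - <<'E'
from m import *
P=stand((.645,-.210),-3.2,np.radians(150))
over(T,P,350,135,120,120,5,'o3.png'); over(S,P,240,20,115,220,3,'o4.png')
S2=dict(S);S2['cx']-=.5;S2['cy']+=1.5
over(S2,P,250,150,110,90,7,'o5.png')
E
```

```text
(no output)
```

View pics/o3.png

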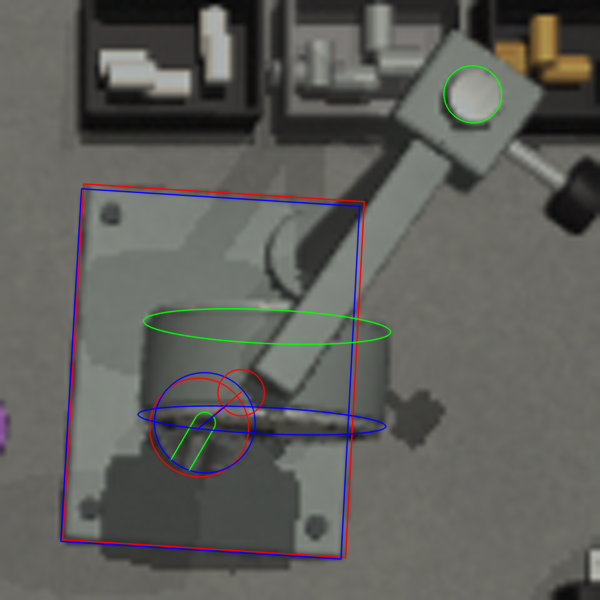

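View pics/o4.png

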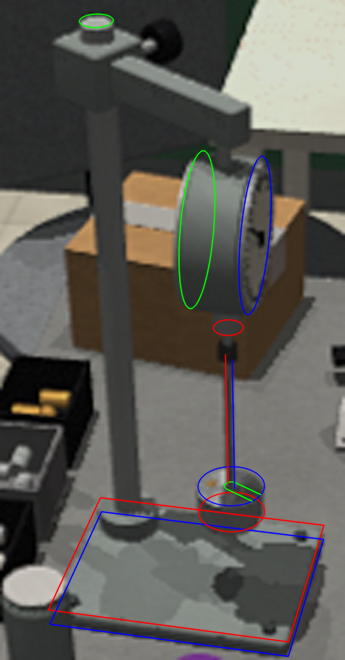

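View pics/o5.png

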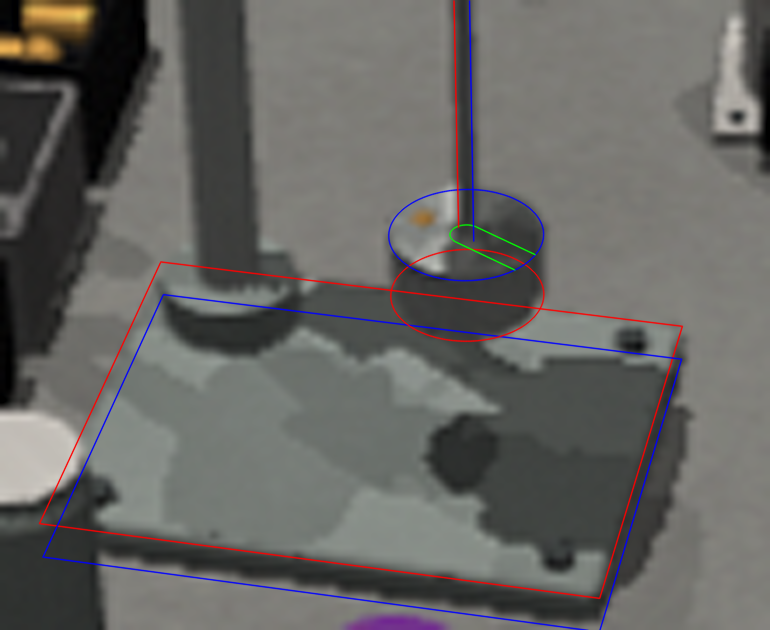

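Run:
```python
from m import *
S2=dict(S);S2['cx']-=.5;S2['cy']+=1.5
c=ray(S2,*cp(467,235,250,150,7),.135);q=ray(S2,*cp(423,217,250,150,7),.135);print(c,q,np.degrees(np.arctan2(*(c-q)[1::-1])), np.degrees(np.arctan2(*(np.array([.645,-.21])-q[:2])[::-1])))
crop(T,372,205,40,35,'c5.png',18)
crop(S,295,165,45,40,'c6.png',16)
```

```text
[ 0.64436614 -0.2093863   0.135     ] [ 0.66388728 -0.21894067  0.135     ] 153.9211572515015 154.66854140117482
```

View pics/c5.png

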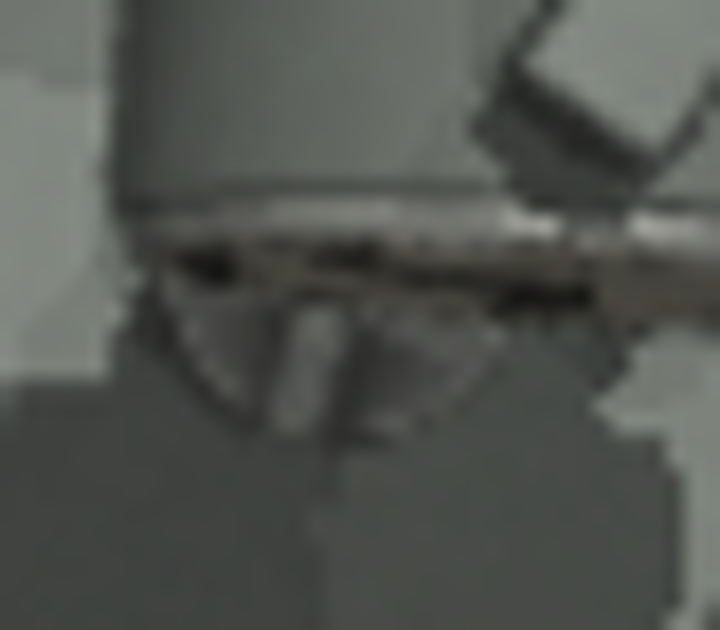

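View pics/c6.png

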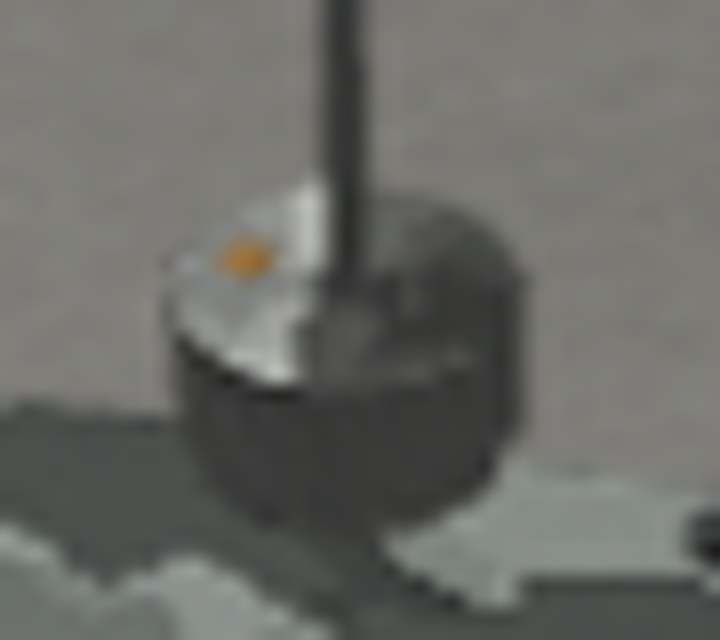

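```bash
cat > g.py <<'E'
from h import *
from scipy.spatial.transform import Rotation as Ro
def Rt(phi,al):
    p,a=np.radians([phi,al]); z=np.array([np.cos(a)*np.cos(p),np.cos(a)*np.sin(p),-np.sin(a)]); x=np.array([-np.sin(p),np.cos(p),0]); return np.c_[x,np.cross(z,x),z]
def cur():
    o=sensors.get_obs(); R=Ro.from_euler('xyz',o['orientation'],degrees=True).as_matrix(); return o,np.array(o['tool_pos']),R
def goto(g,phi,al,tcp=False):
    "row for grasp point g"
    o,p,R=cur(); Rg=Rt(phi,al); t=np.array(g)+(0 if tcp else 1)*Rg[:,2]*ctrl.tcp_to_grasp
    d=R.T@(t-p)/.15; w=Ro.from_matrix(R.T@Rg).as_rotvec(degrees=True)/60
    print('row',d.round(3).tolist(),w.round(3).tolist(),'dist',np.linalg.norm(t-p).round(4),'ang',(np.linalg.norm(w)*60).round(1))
def st():
    o,p,R=cur(); z=R[:,2]; g=p-z*ctrl.tcp_to_grasp
    print('t',round(o['clock'],2),'grasp',g.round(4),'phi',np.degrees(np.arctan2(-R[0,0],R[1,0])).round(2),'al',np.degrees(np.arcsin(-z[2])).round(2),'xz',R[2,0].round(3),'open',round(o['opening'],4),'F',o['force'].round(1),'q',o['joint_pos'].round(1))
E
python3 -c "
from g import *
st(); goto((.36,-.45,.33),0,60)"
```

```text
t 0.1 grasp [ 0.2311 -0.6338  0.2446] phi 20.03 al 89.92 xz 0.001 open 0.0878 F [-0.7  0.6 -0. ] q [-53.5  20.6   0.6  -0.  -70.1 -16.5]
row [0.836, 1.286, -0.585] [-0.495, -0.089, 0.326] dist 0.2462 ang 36.0
```

drive_tool(
  moves=[
    [0.8,0.8,-0.5,-0.5,-0.09,0.33],
    [0.8,0.8,-0.5,-0.5,-0.09,0.33],
    [0.8,0.8,-0.5,-0.5,-0.09,0.33],
    [0.8,0.8,-0.5,-0.5,-0.09,0.33],
    [0.8,0.8,-0.5,-0.5,-0.09,0.33],
    [0.8,0.8,-0.5,-0.5,-0.09,0.33],
  ],
)

```text
clock: 0.7
tool_pos: [0.302, -0.4793, 0.3019]
orientation: [149.6, 0.0, 89.7]
force: [-0.8, -0.5, -0.3]
opening: 0.0878
```

```bash
python3 -c "
from g import *
st(); print(sensors.get_obs()['joint_pos'],sensors.get_obs()['tool_pos'],sensors.get_obs()['orientation'],sensors.get_obs()['qvel'])"
```

```text
t 0.7 grasp [ 0.2925 -0.4793  0.3182] phi -0.31 al 59.61 xz -0.0 open 0.0878 F [-0.8 -0.5 -0.3] q [-56.7   2.   -8.4 -27.8 -64.4 -24.7]
[-56.73803098   1.98359019  -8.44403542 -27.83439377 -64.43089632
 -24.73518204] [ 0.30199577 -0.47933895  0.30194223] [1.49614240e+02 2.80744682e-02 8.96857663e+01] [ 0.90574939  2.73808041  1.11839193  2.75719198 -0.43782857 -0.76413064]
```

```bash
cat > kin.py <<'E'
import numpy as np, json,itertools
from scipy.spatial.transform import Rotation as Ro
from scipy.optimize import least_squares
def rot(a,t): return Ro.from_euler(a,t,degrees=True).as_matrix()
def fk(q,P,s4=1,s6=1,off=0):
    a1,d1,ux,uz,ex,ez,d6=P
    R=rot('z',q[0]); p=R@[a1,0,d1]; R=R@rot('y',q[1]); p=p+R@[ux,0,uz]; R=R@rot('y',-q[2]); p=p+R@[ex,0,ez]
    R=R@rot('x',s4*q[3])@rot('y',-q[4])@rot('x',s6*q[5]); p=p+R@[d6,0,0]
    return p,R
E
python3 - <<'E'
from kin import *
D=[([-53.4533372,20.5854246,.640884483,-.0165160264,-70.1356251,-16.5074838],[.23113338,-.63374985,.22575587],[-179.992107,-.081273,110.03355]),
([-56.73803098,1.98359019,-8.44403542,-27.83439377,-64.43089632,-24.73518204],[.30199577,-.47933895,.30194223],[149.61424,.0280744682,89.6857663])]
json.dump(D,open('D.json','w'))
for s4,s6 in itertools.product((1,-1),(1,-1)):
    for q,p,e in D:
        R=fk(q,np.zeros(7),s4,s6)[1]; T=Ro.from_euler('xyz',e,degrees=True).as_matrix()
        print(s4,s6,(R.T@T).round(3).tolist())
E
```

```text
1 1 [[-0.0, -0.001, 1.0], [0.545, 0.838, 0.001], [-0.838, 0.545, 0.0]]
1 1 [[-0.466, -0.606, 0.645], [0.795, 0.033, 0.606], [-0.388, 0.795, 0.466]]
1 -1 [[-0.0, -0.001, 1.0], [0.0, 1.0, 0.001], [-1.0, 0.0, -0.0]]
1 -1 [[-0.466, -0.606, 0.645], [0.222, 0.626, 0.748], [-0.857, 0.491, -0.158]]
-1 1 [[0.0, 0.0, 1.0], [0.545, 0.839, -0.0], [-0.839, 0.545, 0.0]]
-1 1 [[-0.0, 0.0, 1.0], [0.76, 0.65, -0.0], [-0.65, 0.76, -0.0]]
-1 -1 [[0.0, 0.0, 1.0], [0.0, 1.0, -0.0], [-1.0, 0.0, 0.0]]
-1 -1 [[-0.0, 0.0, 1.0], [-0.0, 1.0, -0.0], [-1.0, -0.0, -0.0]]
```

```bash
python3 -c "
from g import *
goto((.38,-.33,.38),0,35)"
```

```text
row [0.999, 0.76, -0.075] [-0.41, 0.004, -0.004] dist 0.1886 ang 24.6
```

drive_tool(
  moves=[
    [0.99,0.7,-0.1,-0.41,0,0],
    [0.99,0.7,-0.1,-0.41,0,0],
    [0.99,0.7,-0.1,-0.41,0,0],
    [0.99,0.7,-0.1,-0.41,0,0],
    [0.99,0.7,-0.1,-0.41,0,0],
  ],
)

```text
clock: 1.2
tool_pos: [0.386, -0.3298, 0.3695]
orientation: [125.0, 0.1, 89.7]
force: [0.6, -0.5, 0.7]
opening: 0.0876
```

```bash
cat > fit.py <<'E'
from kin import *
from g import *
D=json.load(open('D.json')); o=sensors.get_obs(); D.append([list(map(float,o[k])) for k in('joint_pos','tool_pos','orientation')]); json.dump(D,open('D.json','w'))
f=lambda P:np.concatenate([fk(q,P,-1,-1)[0]-p for q,p,e in D]+[(P-[.1,.4,0,.4,.4,0,.2])*1e-5])
r=least_squares(f,[.1,.4,0,.4,.4,0,.2]); print(r.x.round(4),np.abs(r.fun[:-7]).max()); json.dump(list(r.x),open('P.json','w'))
st()
E
python3 fit.py
```

```text
[ 0.5042 -0.0047  0.198   0.384  -0.1955  0.018   0.143 ] 0.15403559296172037
t 1.2 grasp [ 0.3706 -0.3297  0.3802] phi -0.26 al 34.95 xz -0.002 open 0.0876 F [ 0.6 -0.5  0.7] q [-56.7 -12.4 -18.5 -52.6 -59.2 -15.3]
```

```bash
sed -i 's/a1,d1,ux,uz,ex,ez,d6=P/a1,b,d1,ux,uz,ex,ez,d6=P/; s/\[a1,0,d1\]/[a1,b,d1]/' kin.py
sed -i 's/.1,.4,0,.4,.4,0,.2/.1,-.19,.4,0,.4,.4,0,.2/g; s/:-7/:-8/' fit.py; python3 fit.py
```

```text
[ 0.2554 -0.1988  0.2036 -0.399   0.7692  0.584  -0.158   0.4904] 0.015179109681174752
t 1.2 grasp [ 0.3706 -0.3297  0.3802] phi -0.26 al 34.95 xz -0.002 open 0.0876 F [ 0.6 -0.5  0.7] q [-56.7 -12.4 -18.5 -52.6 -59.2 -15.3]
```

```bash
python3 -c "
from g import *
goto((.40,-.19,.34),-10,35)"
```

```text
row [0.915, -0.109, 0.309] [0.001, -0.132, 0.095] dist 0.1458 ang 9.7
```

drive_tool(
  moves=[
    [0.95,-0.1,0.3,0,-0.13,0.1],
    [0.95,-0.1,0.3,0,-0.13,0.1],
    [0.95,-0.1,0.3,0,-0.13,0.1],
    [0.95,-0.1,0.3,0,-0.13,0.1],
  ],
)

```text
clock: 1.6
tool_pos: [0.3612, -0.2879, 0.311]
orientation: [129.6, 0.4, 78.5]
force: [-0.4, 1.1, -0.4]
opening: 0.0877
```

```bash
python3 fit.py; python3 -c "
from g import *
goto((.42,-.04,.32),-18,35)"
```

```text
[ 0.711  -0.1963  0.1145 -0.0573  0.7216 -0.2165 -0.1774  0.4846] 0.01753430515113985
t 1.6 grasp [ 0.347 -0.285  0.323] phi -11.52 al 39.65 xz -0.007 open 0.0877 F [-0.4  1.1 -0.4] q [-22.7 -26.9 -42.2 -19.2 -26.1 -65.2]
row [1.686, 0.099, 0.121] [-0.077, -0.082, 0.071] dist 0.254 ang 8.0
```

drive_tool(
  moves=[
    [0.8,0.1,0.1,0,0,0],
    [0.8,0.1,0.1,0,0,0],
    [0.8,0.1,0.1,0,0,0],
    [0.8,0.1,0.1,0,0,0],
  ],
)

```text
clock: 2.0
tool_pos: [0.3888, -0.2336, 0.3226]
orientation: [130.6, -0.4, 79.5]
force: [-7.8, 6.2, -43.5]
opening: 0.0879
```

```bash
python3 fit.py; python3 -c "
from g import *
goto((.45,-.04,.32),-18,40)"
```

```text
[ 0.7315 -0.1852  0.048  -0.0315  0.6735 -0.2751 -0.0907  0.4636] 0.019040057929738285
t 2.0 grasp [ 0.3747 -0.2311  0.3349] phi -10.47 al 40.62 xz 0.007 open 0.0879 F [ -7.8   6.2 -43.5] q [  -1.9  -34.2  -58.3   20.6  -17.9 -115.6]
row [1.33, 0.089, 0.269] [-0.011, -0.1, 0.076] dist 0.204 ang 7.6
```

```bash
python3 -c "
from g import *
o=sensors.get_obs(); print(o['joint_pos'],o['qvel'],o['force'],o['tau'])
snap('top','t1.png');snap('side','s1.png');st()"
```

```text
[  -1.9144503   -34.23881386  -58.29083899   20.56887677  -17.93183271
 -115.56575976] [  55.42151958  -13.21796517   -3.18170409   72.70950644  -12.94264476
 -127.9952953 ] [ -7.79942516   6.23374099 -43.50267455] [-5.52663848 16.10736787 29.45129156  4.25896034  2.98413455  3.56462426]
t 2.1 grasp [ 0.3782 -0.2296  0.34  ] phi -10.16 al 40.19 xz 0.007 open 0.0876 F [-1.1 -0.4  0. ] q [  -1.7  -34.3  -57.9   20.7  -17.9 -115.6]
```

View pics/t1.png

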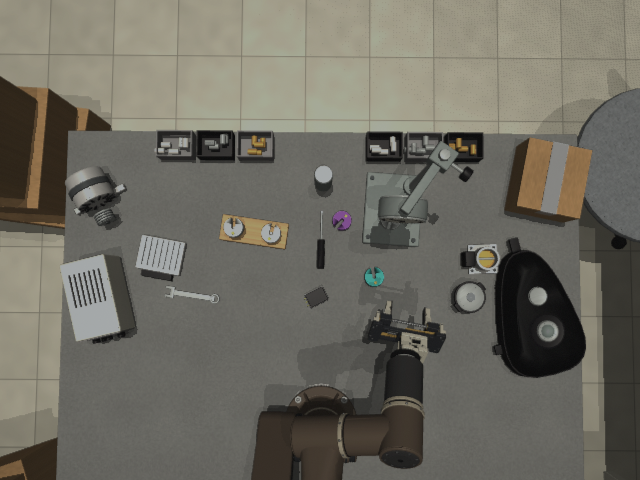

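View pics/s1.png

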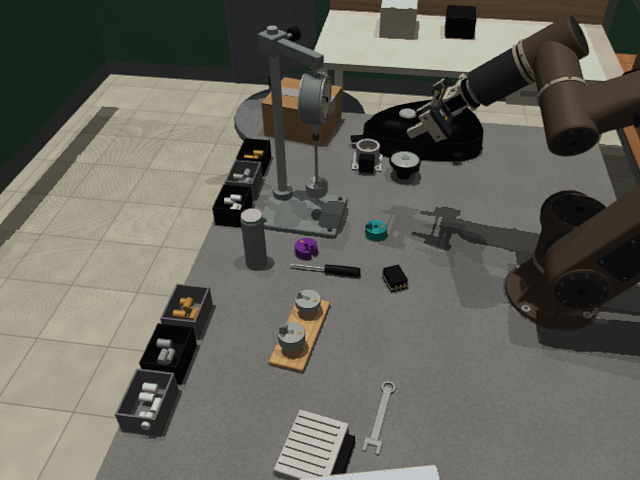

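```bash
cat > kin.py <<'E'
import numpy as np, json,itertools
from scipy.spatial.transform import Rotation as Ro
from scipy.optimize import least_squares
def rot(a,t): return Ro.from_euler(a,t,degrees=True).as_matrix()
C=np.array([[0,0,1],[0,1,0],[-1,0,0]])
def fk(q,P):
    a1,b,d1,ux,uz,ex,ez,d6,wy,wz,vy,vz=P
    R=rot('z',q[0]); p=R@[a1,b,d1]; R=R@rot('y',q[1]); p=p+R@[ux,0,uz]; R=R@rot('y',-q[2]); p=p+R@[ex,0,ez]
    R=R@rot('x',-q[3]); p=p+R@[0,wy,wz]; R=R@rot('y',-q[4]); p=p+R@[0,vy,vz]; R=R@rot('x',-q[5]); p=p+R@[d6,0,0]
    return p,R@C
E
cat > fit.py <<'E'
from kin import *
from g import *
import sys
D=json.load(open('D.json'))
if len(sys.argv)<2:
    o=sensors.get_obs(); D.append([list(map(float,o[k])) for k in('joint_pos','tool_pos','orientation')]); json.dump(D,open('D.json','w'))
x0=np.array([.0,-.19,.4,0,.5,.5,0,.3,0,0,0,0])
f=lambda P:np.concatenate([fk(q,P)[0]-p for q,p,e in D]+[(P-x0)*1e-4])
r=least_squares(f,x0); print(r.x.round(4),np.abs(r.fun[:-12]).max(),len(D)); json.dump(list(r.x),open('P.json','w'))
print(np.linalg.svd(r.jac)[1].round(3)); st()
E
python3 fit.py
```

```text
[-0.      0.      0.1988 -0.      0.6016  0.4636  0.      0.378  -0.0959
 -0.     -0.0959  0.    ] 7.025770298874079e-09 7
[5.655 5.207 4.457 1.412 1.198 1.018 0.689 0.24  0.206 0.066 0.04  0.   ]
t 2.1 grasp [ 0.3782 -0.2296  0.34  ] phi -10.16 al 40.19 xz 0.007 open 0.0876 F [-1.1 -0.4  0. ] q [  -1.7  -34.3  -57.9   20.7  -17.9 -115.6]
```

```bash
cat > ik.py <<'E'
from kin import *
from g import *
P=json.load(open('P.json'))
LO=np.array([-176.03,-82.01,-58.28,-173.87,-174.79,-173.66]);HI=np.array([176.03,121.73,71.71,95.51,-.11,173.66])
def ik(g,phi,al,q0):
    Rg=Rt(phi,al); t=np.array(g)+Rg[:,2]*ctrl.tcp_to_grasp
    def f(q):
        p,R=fk(q,P); return np.r_[(p-t)*10,Ro.from_matrix(R.T@Rg).as_rotvec()]
    r=least_squares(f,np.clip(q0,LO+.5,HI-.5),bounds=(LO+.2,HI-.2),x_scale=30.)
    return r.x,np.abs(r.fun).max()
def multi(g,phi,al,n=12,seed=0):
    rng=np.random.default_rng(seed); S=[]
    for _ in range(n):
        q,e=ik(g,phi,al,LO+rng.random(6)*(HI-LO))
        if e<1e-4 and not any(np.abs(q-s).max()<1 for s in S): S.append(q)
    return S
E
python3 - <<'E'
from ik import *
th=np.array([.6228,.2826,.065]);tn=np.array([.606,.164,.059]);st_=np.array([.645,-.21,.15])
for al in (35,45):
  for nm,g,phis in (('thick',th,(-35,-27,-20,-10)),('thin',tn,(10,23,30)),('stand',st_,(-40,-30,-20,0,17))):
    for phi in phis:
        print(al,nm,phi,[q.round(0).astype(int).tolist() for q in multi(g,phi,al)])
E
```

```text
35 thick -35 [[50, 33, -48, 89, -55, 101]]
35 thick -27 []
35 thick -20 []
35 thick -10 []
35 thin 10 [[-11, 27, -51, -154, -44, 84]]
35 thin 23 [[-11, 24, -39, -126, -35, 63]]
35 thin 30 [[-9, 24, -34, -113, -34, 52]]
35 stand -40 []
35 stand -30 [[-37, 15, -45, -166, -25, 81]]
35 stand -20 [[-32, 13, -29, -122, -11, 39]]
35 stand 0 [[-28, 14, -22, -84, -23, 11]]
35 stand 17 [[-33, 18, -16, -74, -41, 14]]
45 thick -35 [[48, 30, -46, 82, -45, 110]]
45 thick -27 []
45 thick -20 []
45 thick -10 []
45 thin 10 [[-2, 18, -36, -134, -12, 54]]
45 thin 23 [[14, 17, -27, -82, -6, -2]]
45 thin 30 [[11, 18, -26, -80, -14, 3]]
45 stand -40 []
45 stand -30 []
45 stand -20 []
45 stand 0 [[-9, 12, -25, -40, -10, -44]]
45 stand 17 [[-22, 16, -15, -54, -33, -11]]
```

```bash
cat >> ik.py <<'E'
def rt2(phi,al,flip):
    R=Rt(phi,al)
    return R@np.diag([-1,-1,1]) if flip else R
def fkf(q): return fk(q,P)
E
cat > scan.py <<'E'
from ik import *
import multiprocessing as mp
th=np.array([.6228,.2826,.065]);tn=np.array([.606,.164,.059]);sd=np.array([.645,-.21,.15])
import ik as M
def job(a):
    nm,g,phi,al,flip=a
    rng=np.random.default_rng(1); S=[]
    Rg=rt2(phi,al,flip); t=np.array(g)+Rg[:,2]*.0188
    def f(q):
        p,R=fk(q,P); return np.r_[(p-t)*10,Ro.from_matrix(R.T@Rg).as_rotvec()]
    for _ in range(25):
        r=least_squares(f,LO+rng.random(6)*(HI-LO),bounds=(LO+.5,HI-.5),x_scale=30.,max_nfev=80)
        if np.abs(r.fun).max()<1e-3 and not any(np.abs(r.x-s).max()<2 for s in S): S.append(r.x)
    return nm,phi,al,flip,[q.round(0).astype(int).tolist() for q in S]
if __name__=='__main__':
    J=[(nm,g,phi,al,fl) for nm,g,ph in (('thick',th,range(-50,71,15)),('thin',tn,range(-50,71,15)),('stand',sd,range(-60,61,15))) for phi in ph for al in (20,35) for fl in (0,1)]
    with mp.Pool() as p:
        for r in p.imap(job,J):
            if r[-1]: print(*r)
E
nproc; time timeout 900 python3 scan.py
```

```text
4
thick -50 20 0 [[59, 45, -36, 68, -73, 98]]
thick -50 20 1 [[59, 45, -36, 68, -73, -82]]
thick -50 35 0 [[57, 38, -36, 64, -61, 107]]
thick -50 35 1 [[57, 38, -36, 64, -61, -73]]
thick -35 20 0 [[53, 41, -49, 91, -70, 90]]
thick -35 20 1 [[53, 41, -49, 91, -70, -90]]
thick -35 35 0 [[50, 33, -48, 89, -55, 101]]
thick -35 35 1 [[50, 33, -48, 89, -55, -79]]
thick 25 20 0 [[-5, 41, -48, -150, -70, 90]]
thick 25 20 1 [[-5, 41, -48, -150, -70, -90]]
thick 25 35 0 [[1, 26, -38, -142, -33, 71]]
thick 25 35 1 [[1, 26, -38, -142, -33, -109]]
thick 40 20 0 [[-8, 37, -36, -126, -59, 76]]
thick 40 20 1 [[-8, 37, -36, -126, -59, -104]]
thick 40 35 0 [[5, 25, -26, -108, -30, 43]]
thick 40 35 1 [[5, 25, -26, -108, -30, -137]]
thick 55 20 0 [[-6, 37, -24, -105, -59, 60]]
thick 55 20 1 [[-6, 37, -24, -105, -59, -120]]
thick 55 35 0 [[6, 27, -19, -88, -38, 32]]
thick 55 35 1 [[6, 27, -19, -88, -38, -148]]
thick 70 20 0 [[-4, 38, -14, -90, -64, 49]]
thick 70 20 1 [[-4, 38, -14, -90, -64, -131]]
thick 70 35 0 [[6, 30, -12, -76, -50, 29]]
thick 70 35 1 [[6, 30, -12, -76, -50, -151]]
thin -50 20 0 [[51,
[... 1593 characters left out ...]
25, -22, -97, -56, -136]]
stand 15 35 0 [[-32, 18, -17, -75, -39, 14]]
stand 15 35 1 [[-32, 18, -17, -75, -39, -166]]
stand 30 20 0 [[-45, 29, -12, -84, -66, 37]]
stand 30 20 1 [[-45, 29, -12, -84, -66, -143]]
stand 30 35 0 [[-35, 22, -10, -68, -53, 17]]
stand 30 35 1 [[-35, 22, -10, -68, -53, -163]]
stand 45 20 0 [[-43, 34, -2, -75, -77, 34]]
stand 45 20 1 [[-43, 34, -2, -75, -77, -146]]
stand 45 35 0 [[-35, 28, -2, -62, -66, 20]]
stand 45 35 1 [[-35, 28, -2, -62, -66, -160]]
stand 60 20 0 [[-40, 39, 8, -68, -88, 32]]
stand 60 20 1 [[-40, 39, 8, -68, -88, -148]]
stand 60 35 0 [[-34, 33, 7, -57, -78, 24]]
stand 60 35 1 [[-34, 33, 7, -57, -78, -156]]
real	0m57.485s
user	3m41.138s
sys	0m0.276s
```

```bash
cat > path.py <<'E'
from ik import *
def links(q):
    R=rot('z',q[0]);p0=np.array([0,0,.1988]);R=R@rot('y',q[1]);p1=p0+R@[0,0,.6016];R=R@rot('y',-q[2]);p2=p1+R@[.4636,0,0]
    R=R@rot('x',-q[3]);p3=p2+R@[0,-.1918,0]; R=R@rot('y',-q[4]); return p1,p2,p3
def seq(W,q):
    for w in W:
        q,e=ik(w[0],w[1],w[2],q); print(w,q.round(0).astype(int),'err',round(e,4),*[l.round(2) for l in links(q)[1:]])
    return q
E
python3 - <<'E'
from path import *
q0=np.array([5,25,-30,-110,-35,45.])
print('thick')
seq([((.6228,.2826,.12),33,40),((.6228,.2826,.068),33,40),((.6228,.2826,.15),33,40),((.5,.05,.25),50,40),((.57,-.25,.19),70,40),((.645,-.21,.19),70,40),((.645,-.21,.15),70,40),((.645,-.21,.15),80,40),((.61,-.3,.15),80,40)],q0)
print('thin')
seq([((.606,.164,.12),27,25),((.606,.164,.06),27,25),((.55,0,.25),10,25),((.61,-.16,.20),-13,25),((.645,-.21,.20),-13,25),((.645,-.21,.175),-13,25),((.545,-.18,.175),-13,25)],q0)
E
```

```text
thick
((0.6228, 0.2826, 0.12), 33, 40) [ 29  15 -24 -68  -3 -20] err 0.0 [0.45 0.25 0.49] [0.39 0.13 0.35]
((0.6228, 0.2826, 0.068), 33, 40) [  13   21  -24 -102  -16   26] err 0.0 [0.53 0.12 0.43] [0.39 0.13 0.3 ]
((0.6228, 0.2826, 0.15), 33, 40) [ 34  13 -26 -53   0 -37] err 0.0171 [0.41 0.27 0.5 ] [0.39 0.13 0.38]
((0.5, 0.05, 0.25), 50, 40) [ -9  -3 -24 -56 -53  -2] err 0.0 [ 0.4  -0.06  0.63] [ 0.32 -0.16  0.48]
((0.57, -0.25, 0.19), 70, 40) [-36  30   9 -47 -88  26] err 0.0 [ 0.59 -0.43  0.55] [ 0.48 -0.51  0.42]
((0.645, -0.21, 0.19), 70, 40) [-30  32  13 -49 -86  21] err 0.0 [ 0.65 -0.38  0.56] [ 0.55 -0.47  0.42]
((0.645, -0.21, 0.15), 70, 40) [-30  35  12 -49 -83  24] err 0.0 [ 0.66 -0.39  0.52] [ 0.55 -0.47  0.38]
((0.645, -0.21, 0.15), 80, 40) [-29  38  17 -46 -90  28] err 0.0 [ 0.7  -0.39  0.51] [ 0.6  -0.48  0.38]
((0.61, -0.3, 0.15), 80, 40) [-36  41  22 -44 -96  31] err 0.0 [ 0.68 -0.48  0.51] [ 0.56 -0.57  0.38]
thin
((0.606, 0.164, 0.12), 27, 25) [ -16   22  -40 -122  -47   64] err 0.0 [ 0.43 -0.12  0.35] [0.32 0.02 0.27]
((0.606, 0.164, 0.06), 27, 25) [ -19   34  -43 -128  -57   79] err 0.0 [ 0.42 -0.14  0.25] [0.32 0.02 0.21]
((0.55, 0, 0.25), 10, 25) [-17  -7 -36 -94 -24  16] err 0.0 [ 0.32 -0.1   0.57] [ 0.23 -0.06  0.4 ]
((0.61, -0.16, 0.2), -13, 25) [ -39    8  -40 -128  -30   54] err 0.0 [ 0.3  -0.25  0.45] [ 0.29 -0.09  0.35]
((0.645, -0.21, 0.2), -13, 25) [ -39   11  -32 -122  -28   47] err 0.0 [ 0.35 -0.29  0.47] [ 0.33 -0.14  0.35]
((0.645, -0.21, 0.175), -13, 25) [ -42   15  -35 -128  -34   56] err 0.0 [ 0.34 -0.3   0.42] [ 0.33 -0.14  0.33]
((0.545, -0.18, 0.175), -13, 25) [ -49    8  -45 -122  -39   56] err 0.0 [ 0.24 -0.27  0.42] [ 0.23 -0.11  0.33]
```

```bash
cat > sim.py <<'E'
from path import *
from scipy.spatial.transform import Slerp
import ik as M
def ikR(t,Rg,q0):
    def f(q):
        p,R=fk(q,P); return np.r_[(p-t)*10,Ro.from_matrix(R.T@Rg).as_rotvec()]
    r=least_squares(f,np.clip(q0,LO+.3,HI-.3),bounds=(LO+.1,HI-.1),x_scale=30.)
    return r.x,np.abs(r.fun).max()
def sim(q,W,verbose=1):
    p,R=fk(q,P)
    for w in W:
        R1=Rt(w[1],w[2]); t1=np.array(w[0])+R1[:,2]*.0188
        if len(w)>3: R1=R1@np.diag([-1,-1,1])
        ang=np.degrees(np.linalg.norm(Ro.from_matrix(R.T@R1).as_rotvec())); n=int(max(np.linalg.norm(t1-p)/.05,ang/8.59))+1
        sl=Slerp([0,1],Ro.from_matrix([R,R1])); mj=0;me=0;lo=999
        for i in range(1,n+1):
            q2,e=ikR(p+(t1-p)*i/n,sl(i/n).as_matrix(),q); mj=max(mj,np.abs(q2-q).max()); me=max(me,e); q=q2; lo=min(lo,(q-LO).min(),(HI-q).min())
        p,R=t1,R1
        print(w,q.round(0).astype(int),'rows',n,'jump',mj.round(1),'err',round(me,4),'marg',lo.round(1),*[l.round(2) for l in links(q)])
    return q
E
python3 - <<'E'
from sim import *
q=np.array(sensors.get_obs()['joint_pos'])
a=sim(q,[((.42,-.15,.33),-10,65),((.48,.05,.33),-10,75),((.58,.25,.25),-25,65),((.6228,.2826,.16),-40,30),((.6228,.2826,.065),-40,30),((.6228,.2826,.16),-40,30),
 ((.58,.2,.28),-30,70),((.52,.05,.3),-10,80),((.50,-.15,.3),0,70),((.53,-.25,.2),7,30),((.60,-.24,.17),7,30),((.645,-.21,.17),7,30),((.645,-.21,.15),7,30),((.545,-.222,.15),7,30)])
E
```

```text
((0.42, -0.15, 0.33), -10, 65) [  14  -22  -40   13  -50 -121] rows 3 jump 12.1 err 0.0 marg 4.9 [-0.22 -0.06  0.76] [0.21 0.05 0.61] [ 0.27 -0.12  0.66]
((0.48, 0.05, 0.33), -10, 75) [  38  -10  -29   13  -61 -143] rows 5 jump 7.2 err 0.0 marg 19.1 [-0.08 -0.06  0.79] [0.26 0.2  0.64] [0.39 0.07 0.68]
((0.58, 0.25, 0.25), -25, 65) [  50   10  -24   22  -52 -174] rows 5 jump 10.1 err 0.1158 marg 0.1 [0.07 0.08 0.79] [0.32 0.37 0.53] [0.48 0.29 0.59]
((0.6228, 0.2826, 0.16), -40, 30) [  50   23  -19   28  -54 -174] rows 5 jump 3.1 err 0.6522 marg 0.1 [0.15 0.18 0.75] [0.37 0.44 0.44] [0.54 0.38 0.5 ]
((0.6228, 0.2826, 0.065), -40, 30) [  48   30  -21   25  -47 -174] rows 2 jump 3.8 err 0.7367 marg 0.1 [0.2  0.22 0.72] [0.4  0.44 0.37] [0.57 0.37 0.42]
((0.6228, 0.2826, 0.16), -40, 30) [  50   23  -19   28  -54 -174] rows 2 jump 3.9 err 0.6953 marg 0.1 [0.15 0.18 0.75] [0.37 0.44 0.44] [0.54 0.38 0.5 ]
((0.58, 0.2, 0.28), -30, 70) [  46    8  -21   19  -58 -174] rows 5 jump 3.8 err 0.5386 marg 0.1 [0.06 0.06 0.79] [0.34 0.35 0.57] [0.49 0.25 0.62]
((0.52, 0.05, 0.3), -10, 80) [  32   -
[... 302 characters left out ...]
5  20] rows 5 jump 39.1 err 0.0 marg 21.8 [ 0.06 -0.06  0.79] [ 0.32 -0.34  0.54] [ 0.22 -0.29  0.38]
((0.6, -0.24, 0.17), 7, 30) [-41  14 -23 -85 -41  23] rows 2 jump 3.2 err 0.0 marg 33.6 [ 0.11 -0.1   0.78] [ 0.39 -0.34  0.5 ] [ 0.29 -0.28  0.35]
((0.645, -0.21, 0.17), 7, 30) [-35  15 -21 -88 -36  22] rows 2 jump 3.1 err 0.0 marg 35.6 [ 0.13 -0.09  0.78] [ 0.43 -0.31  0.5 ] [ 0.34 -0.25  0.35]
((0.645, -0.21, 0.15), 7, 30) [-37  18 -22 -91 -37  27] rows 1 jump 5.1 err 0.0 marg 36.4 [ 0.15 -0.11  0.77] [ 0.43 -0.32  0.48] [ 0.34 -0.25  0.33]
((0.545, -0.222, 0.15), 7, 30) [-47  13 -29 -88 -44  32] rows 3 jump 3.5 err 0.0 marg 29.1 [ 0.1  -0.1   0.78] [ 0.33 -0.35  0.47] [ 0.24 -0.26  0.33]
```

Run:
```python
from sim import *
import pickle
d=pickle.load(open('s0.pkl','rb'))
print('knob',ray(d['top'],466,175,.51),ray(d['side'],293,34,.51))
q=np.array(sensors.get_obs()['joint_pos'])
th=np.array([.6228,.2826,0]); dr=np.array([np.cos(np.radians(35)),np.sin(np.radians(35)),0]); z=np.array([0,0,1.])
a=sim(q,[((.42,-.15,.33),0,70),((.46,.02,.30),30,70),((.50,.12,.25),35,50),(th-.06*dr+.12*z,35,40),(th-.03*dr+.1*z,35,40),(th+.07*z,35,40),(th+.09*z,35,40),(th-.04*dr+.11*z,35,40),
 ((.5,.0,.25),45,40),((.5,-.15,.25),55,40),((.5,-.28,.2),63,40),((.6,-.227,.17),63,40),((.645,-.21,.17),63,40),((.645,-.21,.15),63,40),((.61,-.28,.15),63,40)])
```

```text
knob [ 0.71798187 -0.35156499  0.51      ] [ 0.71802721 -0.3196211   0.51      ]
((0.42, -0.15, 0.33), 0, 70) [   8  -17  -32    3  -56 -100] rows 4 jump 11.6 err 0.0 marg 7.0 [-0.18 -0.03  0.77] [0.27 0.04 0.66] [ 0.3  -0.15  0.67]
((0.46, 0.02, 0.3), 30, 70) [ 26 -13 -31  -2 -52 -85] rows 4 jump 5.1 err 0.0 marg 25.8 [-0.13 -0.06  0.78] [0.27 0.13 0.64] [ 0.35 -0.04  0.64]
((0.5, 0.12, 0.25), 35, 50) [ 36 -13 -48   2 -15 -92] rows 3 jump 14.4 err 0.0 marg 10.2 [-0.11 -0.08  0.78] [0.2  0.14 0.52] [ 0.31 -0.01  0.53]
(array([0.57365088, 0.24818541, 0.12      ]), 35, 40) [ 20  11 -28 -80 -12   0] rows 4 jump 48.7 err 0.0336 marg 0.1 [0.11 0.04 0.79] [0.45 0.16 0.5 ] [0.35 0.09 0.35]
(array([0.59822544, 0.26539271, 0.1       ]), 35, 40) [ 17  16 -25 -87 -13   9] rows 1 jump 9.0 err 0.0 marg 13.2 [0.15 0.05 0.78] [0.49 0.15 0.48] [0.37 0.11 0.33]
(array([0.6228, 0.2826, 0.07  ]), 35, 40) [ 14  21 -23 -98 -16  22] rows 1 jump 13.3 err 0.0 marg 16.1 [0.21 0.05 0.76] [0.53 0.13 0.44] [0.4  0.12 0.3 ]
(array([0.6228, 0.2826, 0.09  ]), 35, 40) [ 18  19 -22 -88 -13   9] rows 1 jump 12.7 err 
[... 575 characters left out ...]
 27] rows 3 jump 4.9 err 0.0 marg 52.2 [ 0.19 -0.18  0.74] [ 0.5  -0.47  0.56] [ 0.38 -0.53  0.43]
((0.6, -0.227, 0.17), 63, 40) [-34  29   5 -50 -80  23] rows 3 jump 2.9 err 0.0 marg 61.7 [ 0.24 -0.17  0.72] [ 0.59 -0.41  0.54] [ 0.48 -0.47  0.4 ]
((0.645, -0.21, 0.17), 63, 40) [-31  31   9 -51 -79  20] rows 1 jump 3.2 err 0.0 marg 63.2 [ 0.26 -0.16  0.72] [ 0.63 -0.38  0.54] [ 0.52 -0.46  0.4 ]
((0.645, -0.21, 0.15), 63, 40) [-31  32   8 -51 -78  22] rows 1 jump 1.6 err 0.0 marg 63.9 [ 0.27 -0.17  0.71] [ 0.63 -0.38  0.52] [ 0.52 -0.46  0.38]
((0.61, -0.28, 0.15), 63, 40) [-37  34  11 -49 -83  24] rows 2 jump 3.0 err 0.0 marg 61.1 [ 0.27 -0.2   0.7 ] [ 0.61 -0.46  0.51] [ 0.49 -0.53  0.38]
```

Run:
```python
from sim import *
q=np.array(sensors.get_obs()['joint_pos'])
th=np.array([.6228,.2826,0]); dr=np.array([np.cos(np.radians(35)),np.sin(np.radians(35)),0]); z=np.array([0,0,1.])
a=sim(q,[((.44,-.17,.33),15,65),((.47,-.07,.30),50,60),((.50,.05,.25),50,40),(th-.06*dr+.12*z,38,40),(th-.03*dr+.1*z,35,40),(th+.07*z,35,40)])
goto((.44,-.17,.33),15,65)
```

```text
((0.44, -0.17, 0.33), 15, 65) [ -4 -13 -26 -10 -55 -67] rows 5 jump 16.2 err 0.0 marg 9.1 [-0.14  0.01  0.78] [ 0.31 -0.02  0.69] [ 0.29 -0.21  0.66]
((0.47, -0.07, 0.3), 50, 60) [ -6  -6 -18 -28 -63 -24] rows 5 jump 9.2 err 0.0 marg 34.2 [-0.06  0.01  0.8 ] [ 0.39 -0.04  0.7 ] [ 0.35 -0.21  0.61]
((0.5, 0.05, 0.25), 50, 40) [ -9  -3 -24 -56 -53  -2] rows 3 jump 10.7 err 0.0 marg 33.9 [-0.03  0.    0.8 ] [ 0.4  -0.06  0.63] [ 0.32 -0.16  0.48]
(array([0.57365088, 0.24818541, 0.12      ]), 38, 40) [ 18  12 -27 -79 -15   2] rows 5 jump 9.2 err 0.0 marg 15.3 [0.11 0.04 0.79] [0.46 0.15 0.5 ] [0.36 0.08 0.35]
(array([0.59822544, 0.26539271, 0.1       ]), 35, 40) [ 17  16 -25 -87 -13   9] rows 1 jump 8.0 err 0.0 marg 13.2 [0.15 0.05 0.78] [0.49 0.15 0.48] [0.37 0.11 0.33]
(array([0.6228, 0.2826, 0.07  ]), 35, 40) [ 14  21 -23 -98 -16  22] rows 1 jump 13.3 err 0.0 marg 16.1 [0.21 0.05 0.76] [0.53 0.13 0.44] [0.4  0.12 0.3 ]
row [0.485, 0.107, 0.286] [0.408, 0.252, -0.339] dist 0.0859 ang 35.3
```

Kinematic model found (exact fit); the path is feasible. Going on.

drive_tool(
  moves=[
    [0.485,0.107,0.286,0.408,0.252,-0.339],
    [0.485,0.107,0.286,0.408,0.252,-0.339],
    [0.485,0.107,0.286,0.408,0.252,-0.339],
    [0.485,0.107,0.286,0.408,0.252,-0.339],
    [0.485,0.107,0.286,0.408,0.252,-0.339],
    [0.485,0.107,0.286,0.408,0.252,-0.339],
    [0.485,0.107,0.286,0.408,0.252,-0.339],
  ],
)

```text
clock: 2.8
tool_pos: [0.4479, -0.1685, 0.3114]
orientation: [155.1, -0.1, 104.9]
force: [0.3, 0.1, -0.4]
opening: 0.0875
```

```bash
python3 -c "
from g import *
st();goto((.47,-.07,.30),50,60)"
```

```text
t 2.8 grasp [ 0.4402 -0.1706  0.3284] phi 14.88 al 65.12 xz 0.001 open 0.0875 F [ 0.3  0.1 -0.4] q [ -3.9 -13.3 -25.6  -9.7 -54.4 -67.2]
row [0.633, 0.251, 0.32] [-0.082, 0.269, -0.52] dist 0.1129 ang 35.5
```

drive_tool(
  moves=[
    [0.633,0.251,0.32,-0.082,0.269,-0.52],
    [0.633,0.251,0.32,-0.082,0.269,-0.52],
    [0.633,0.251,0.32,-0.082,0.269,-0.52],
    [0.633,0.251,0.32,-0.082,0.269,-0.52],
    [0.633,0.251,0.32,-0.082,0.269,-0.52],
    [0.633,0.251,0.32,-0.082,0.269,-0.52],
  ],
)

```text
clock: 3.4
tool_pos: [0.4754, -0.0633, 0.2828]
orientation: [150.1, -0.1, 139.9]
force: [-0.3, 0.4, -0.1]
opening: 0.0878
```

```bash
python3 -c "
from g import *
st();goto((.5,.05,.25),50,40)"
```

```text
t 3.4 grasp [ 0.4694 -0.0705  0.2991] phi 49.92 al 60.07 xz 0.001 open 0.0878 F [-0.3  0.4 -0.1] q [ -6.   -5.7 -18.1 -27.8 -62.7 -24.4]
row [0.361, 0.526, 0.649] [-0.334, 0.0, -0.002] dist 0.1364 ang 20.1
```

drive_tool(
  moves=[
    [0.361,0.526,0.649,-0.334,0,0],
    [0.361,0.526,0.649,-0.334,0,0],
    [0.361,0.526,0.649,-0.334,0,0],
    [0.361,0.526,0.649,-0.334,0,0],
    [0.361,0.526,0.649,-0.334,0,0],
  ],
)

```text
clock: 3.9
tool_pos: [0.5079, 0.061, 0.2372]
orientation: [130.1, -0.1, 139.9]
force: [0.1, -0.3, -0.1]
opening: 0.0874
```

```bash
python3 -c "
from g import *
st();goto((.54,.15,.19),44,40);snap('top','t2.png');snap('side','s2.png')"
```

```text
t 3.9 grasp [0.4987 0.05   0.2494] phi 49.88 al 40.15 xz 0.002 open 0.0874 F [ 0.1 -0.3 -0.1] q [ -8.8  -2.8 -24.6 -55.4 -52.6  -2. ]
row [0.208, 0.14, 0.78] [-0.003, -0.076, 0.062] dist 0.123 ang 5.9
```

View pics/t2.png

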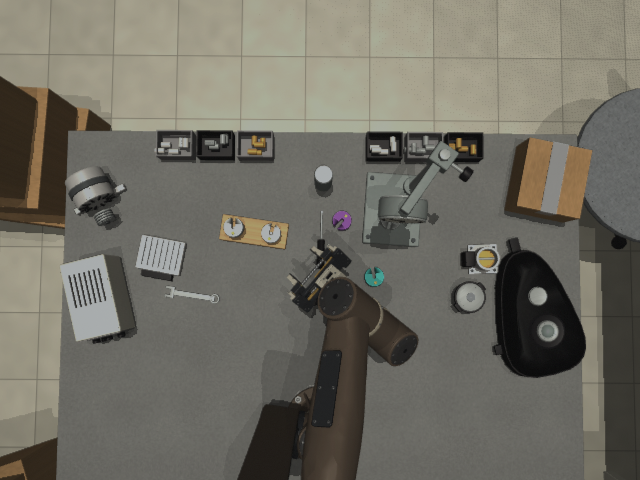

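View pics/s2.png

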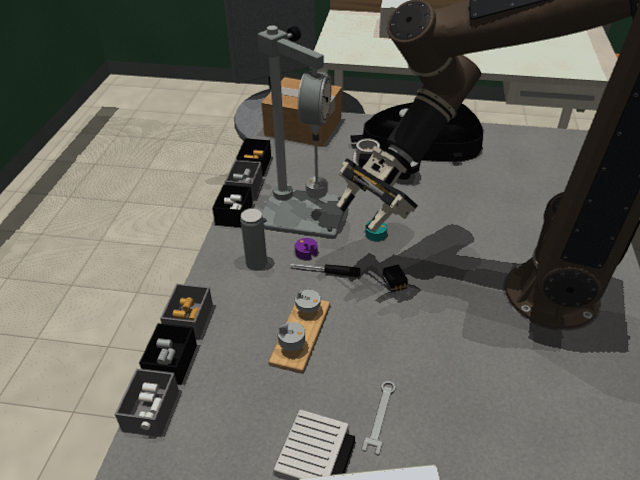

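```bash
cat > tips.py <<'E'
from m import *
from g import *
def tipover(n,x,y,w,h,k,f,S=None):
    s=S or snap(n); o,p,R=cur(); op=o['opening']/2
    L=[]
    for sg in(-1,1):
        for yy in (-.0095,.0095): L.append([p+R@[sg*op,yy,0],p+R@[sg*op,yy,-.04]])
        L.append([p+R@[sg*op,-.0095,0],p+R@[sg*op,.0095,0]])
    over(s,L,x,y,w,h,k,f); return s
E
python3 -c "
from tips import *
tipover('side',325,140,100,110,6,'p1.png');tipover('top',280,235,80,85,7,'p2.png')"
```

```text
(no output)
```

View pics/p1.png

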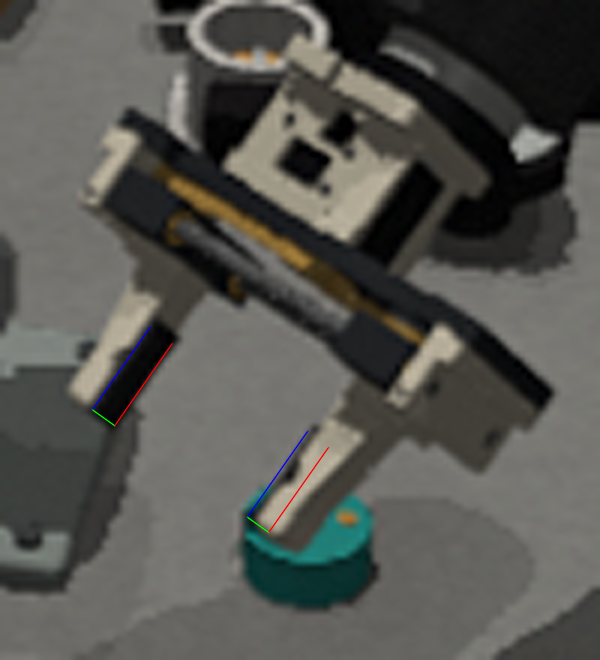

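View pics/p2.png

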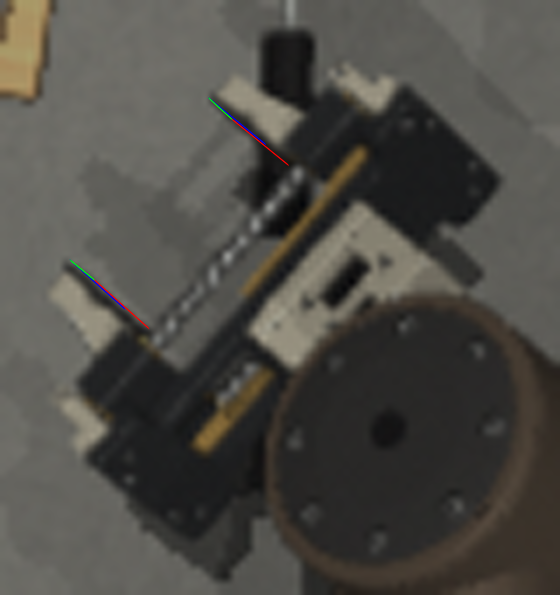

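drive_tool(
  moves=[
    [0.208,0.14,0.78,0,-0.076,0.062],
    [0.208,0.14,0.78,0,-0.076,0.062],
    [0.208,0.14,0.78,0,-0.076,0.062],
    [0.208,0.14,0.78,0,-0.076,0.062],
  ],
)

```text
clock: 4.5
tool_pos: [0.5516, 0.162, 0.1781]
orientation: [130.1, 0.0, 134.1]
force: [-0.4, -1.1, -0.7]
opening: 0.0877
```

```bash
python3 -c "
from g import *
st();goto((.582,.254,.12),37,40)"
```

```text
t 4.5 grasp [0.5412 0.152  0.1902] phi 44.15 al 40.1 xz -0.0 open 0.0877 F [-0.4 -1.1 -0.7] q [  8.9   1.7 -28.5 -61.2 -30.2  -8. ]
row [0.287, 0.072, 0.812] [-0.002, -0.091, 0.077] dist 0.1297 ang 7.2
```

drive_tool(
  moves=[
    [0.287,0.072,0.812,0,-0.091,0.077],
    [0.287,0.072,0.812,0,-0.091,0.077],
    [0.287,0.072,0.812,0,-0.091,0.077],
    [0.287,0.072,0.812,0,-0.091,0.077],
    [0.287,0.072,0.812,0,-0.091,0.077],
  ],
)

```text
clock: 5.0
tool_pos: [0.5938, 0.2624, 0.1075]
orientation: [130.2, -0.0, 127.0]
force: [0.1, -1.6, 0.1]
opening: 0.0878
```

```bash
python3 -c "
from tips import *
st();goto((.6228,.2826,.07),35,40)
tipover('side',255,250,110,110,6,'p3.png');tipover('top',205,200,95,75,8,'p4.png')"
```

```text
t 5.0 grasp [0.5823 0.2537 0.1196] phi 37.02 al 40.15 xz 0.0 open 0.0878 F [ 0.1 -1.6  0.1] q [ 19.9  12.1 -26.5 -77.9 -13.3  -1.2]
row [-0.012, -0.039, 0.466] [-0.003, -0.026, 0.022] dist 0.0702 ang 2.0
```

View pics/p3.png

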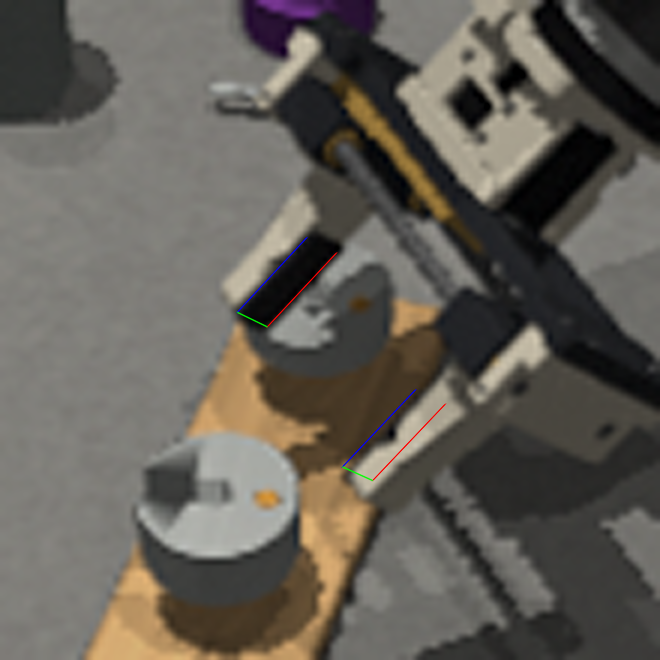

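View pics/p4.png

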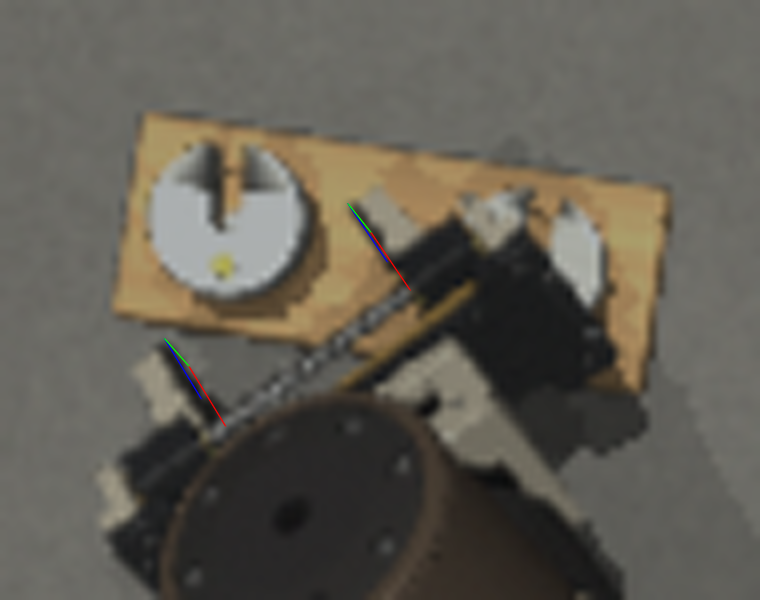

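```bash
python3 -c "
from tips import *
s=tipover('top',220,215,45,45,16,'p5.png');crop(s,220,215,45,45,'p6.png',16)"
```

```text
(no output)
```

View pics/p5.png

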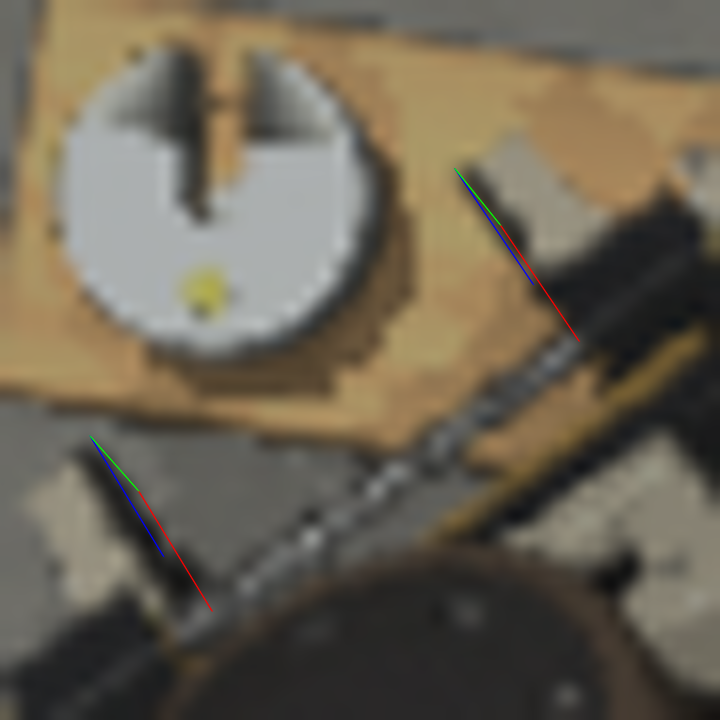

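View pics/p6.png

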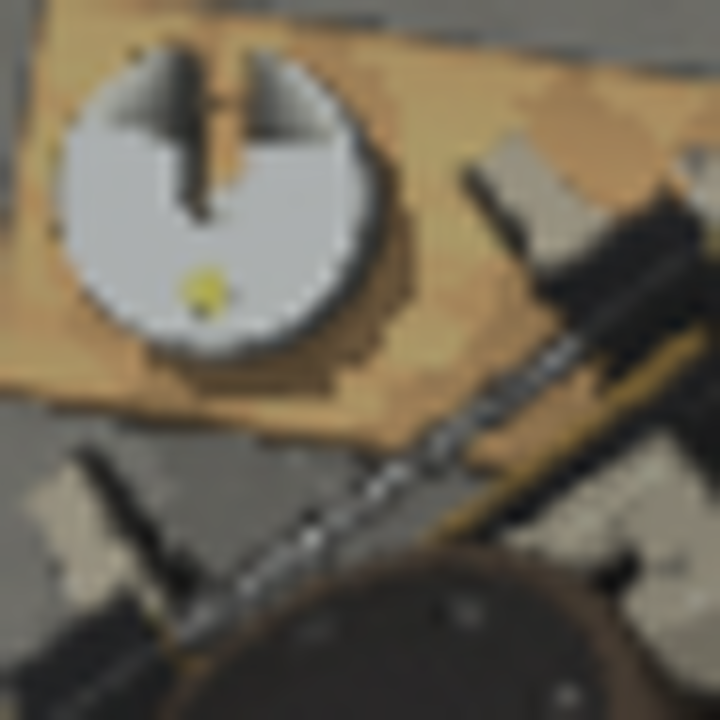

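```bash
python3 -c "
from tips import *
s=tipover('side',285,285,40,50,14,'p7.png');crop(s,285,285,40,50,'p8.png',14)
P=[[(*ray(T,*cp(*p,210,205,8),.016)[:2],z) for p in ((105,72),(630,150),(603,352),(75,272),(105,72))] for z in (.016,0)]
over(S,P,260,275,80,100,6,'p9.png')"
```

```text
(no output)
```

View pics/p7.png

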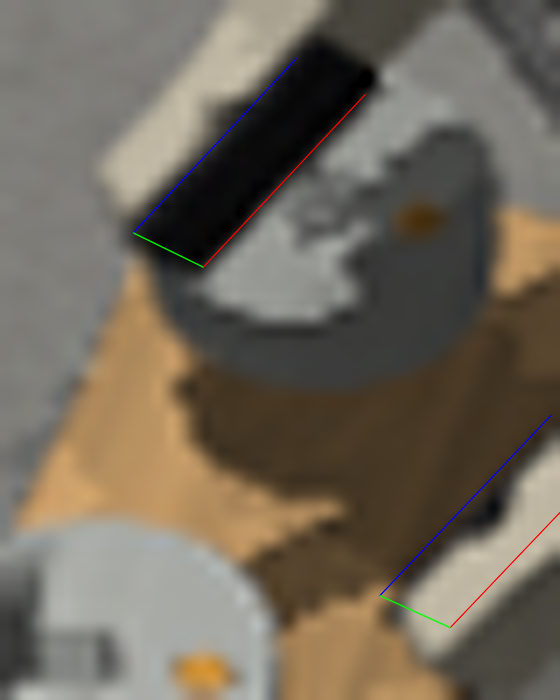

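View pics/p8.png

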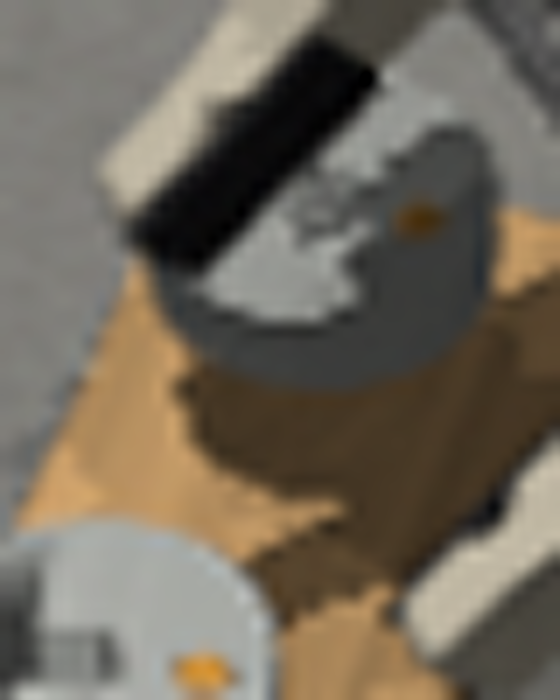

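View pics/p9.png

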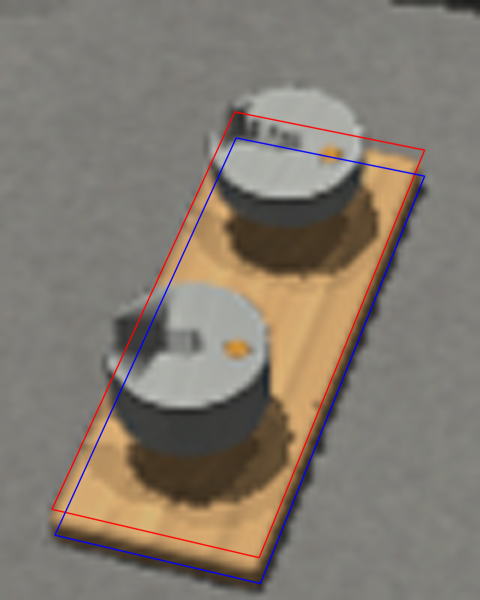

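```bash
python3 -c "
from tips import *
goto((.6235,.2843,.070),35,40)"
```

```text
row [-0.003, -0.041, 0.484] [0.0, -0.025, 0.022] dist 0.0729 ang 2.0
```

drive_tool(
  moves=[
    [0,-0.02,0.24,0,-0.015,0.01],
    [-0.003,-0.041,0.484,0,-0.025,0.022],
    [-0.003,-0.041,0.484,0,-0.025,0.022],
    [-0.003,-0.041,0.484,0,-0.025,0.022],
    [-0.003,-0.041,0.484,0,-0.025,0.022],
  ],
)

```text
clock: 5.7
tool_pos: [0.6352, 0.2919, 0.0591]
orientation: [129.9, 0.1, 125.0]
force: [-0.6, -0.3, -0.4]
opening: 0.0877
```

```bash
python3 -c "
from tips import *
st(); tipover('side',255,250,110,110,6,'p10.png');tipover('top',205,200,95,75,8,'p11.png')"
```

```text
t 5.7 grasp [0.6234 0.2836 0.0712] phi 34.97 al 39.94 xz -0.001 open 0.0877 F [-0.6 -0.3 -0.4] q [ 14.1  20.9 -23.1 -97.6 -16.   21.7]
```

View pics/p10.png

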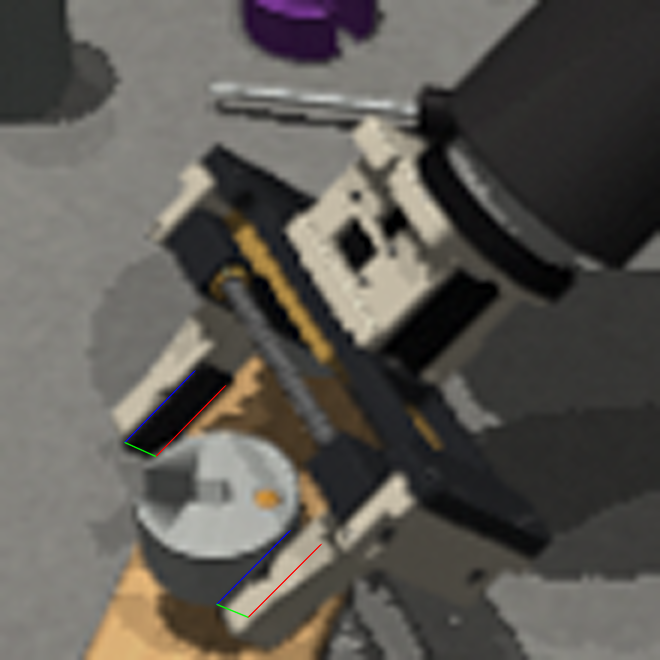

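View pics/p11.png

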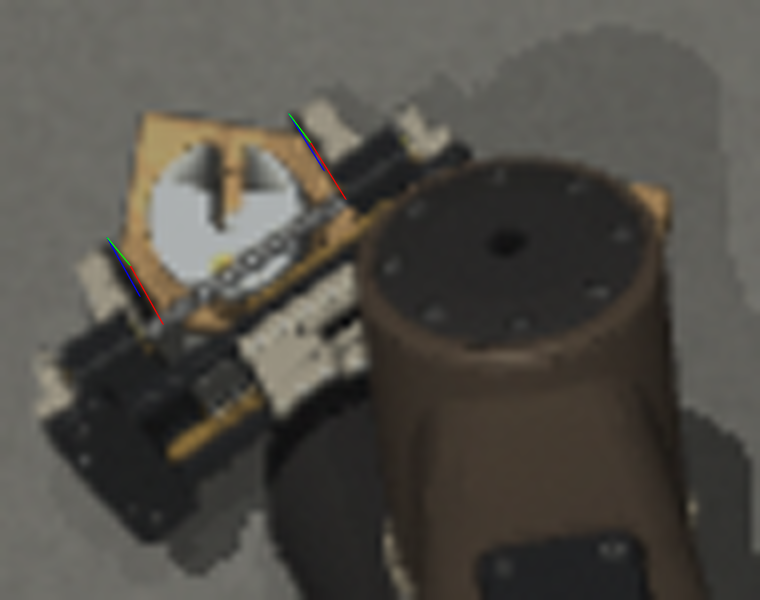

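drive_tool(
  moves=[
    [0,0,0,0,0,0],
    [0,0,0,0,0,0],
    [0,0,0,0,0,0],
    [0,0,0,0,0,0],
    [0,0,0,0,0,0],
    [0,0,0,0,0,0],
    [0,0,0,0,0,0],
    [0,0,0,0,0,0],
  ],
  fingers=-1,
)

```text
clock: 6.6
tool_pos: [0.6354, 0.2925, 0.0603]
orientation: [129.8, 0.1, 125.0]
force: [-2.6, -3.2, 5.4]
opening: 0.0605
```

```bash
python3 -c "
from tips import *
st(); o,p,R=cur(); print((R.T@np.array([0,0,.022])/.15).round(3)); s=tipover('side',255,250,110,110,6,'p12.png')"
```

```text
t 6.6 grasp [0.6236 0.2842 0.0723] phi 35.01 al 39.83 xz -0.001 open 0.0605 F [-2.6 -3.2  5.4] q [ 14.1  20.9 -23.1 -97.6 -16.   21.7]
[-0.     0.113 -0.094]
```

View pics/p12.png

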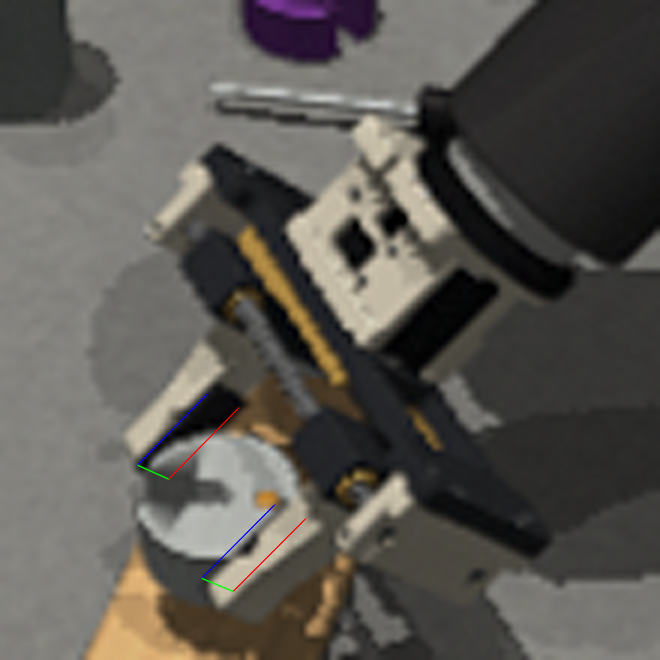

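drive_tool(
  moves=[
    [0,0.03,-0.025,0,0,0],
    [0,0.06,-0.05,0,0,0],
    [0,0.09,-0.07,0,0,0],
    [0,0.113,-0.094,0,0,0],
    [0,0.113,-0.094,0,0,0],
  ],
)

```text
clock: 7.15
tool_pos: [0.6343, 0.2926, 0.0814]
orientation: [129.9, 0.1, 125.1]
force: [0.8, 0.8, -5.9]
opening: 0.0611
```

```bash
python3 -c "
from tips import *
st(); s=tipover('side',255,250,110,110,6,'p13.png');tipover('top',205,200,95,75,8,'p14.png')"
```

```text
t 7.15 grasp [0.6225 0.2844 0.0934] phi 35.08 al 39.94 xz -0.001 open 0.0611 F [ 0.8  0.8 -5.9] q [ 19.   18.2 -22.2 -87.  -12.2   7.5]
```

View pics/p13.png

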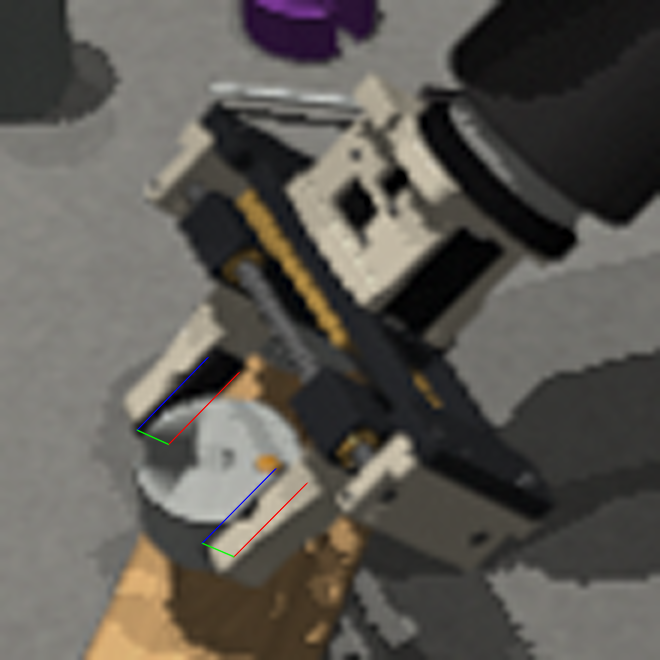

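View pics/p14.png

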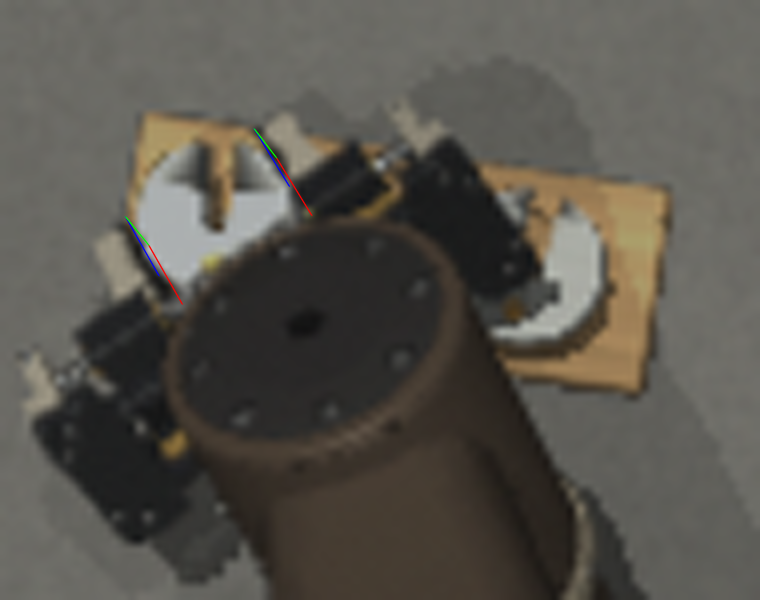

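```bash
cat >> tips.py <<'E'
def heldover(n,dz,half,off,th,x,y,w,h,k,f,S=None):
    "disc centre = grasp + off(along heading,left) , dz below"
    s=S or snap(n); o,p,R=cur(); g=p-R[:,2]*ctrl.tcp_to_grasp; ph=np.arctan2(-R[0,0],R[1,0])
    hd=np.array([np.cos(ph),np.sin(ph)]);lf=np.array([-hd[1],hd[0]]); c=g[:2]+hd*off[0]+lf*off[1]
    over(s,discpts(c,g[2]-dz-half,g[2]-dz+half,th+ph),x,y,w,h,k,f); print('centre',c.round(4),g[2]-dz,np.degrees(th+ph)); return s
E
python3 -c "
from tips import *
heldover('top',.0113,.015,(0,0),np.radians(-42),215,205,50,45,14,'p15.png')
heldover('side',.0113,.015,(0,0),np.radians(-42),270,305,50,50,12,'p16.png')"
```

```text
centre [0.6228 0.2841] 0.08175247364613893 -6.9756511573775635
centre [0.623  0.2839] 0.08184376544926181 -6.996086972281684
```

View pics/p15.png

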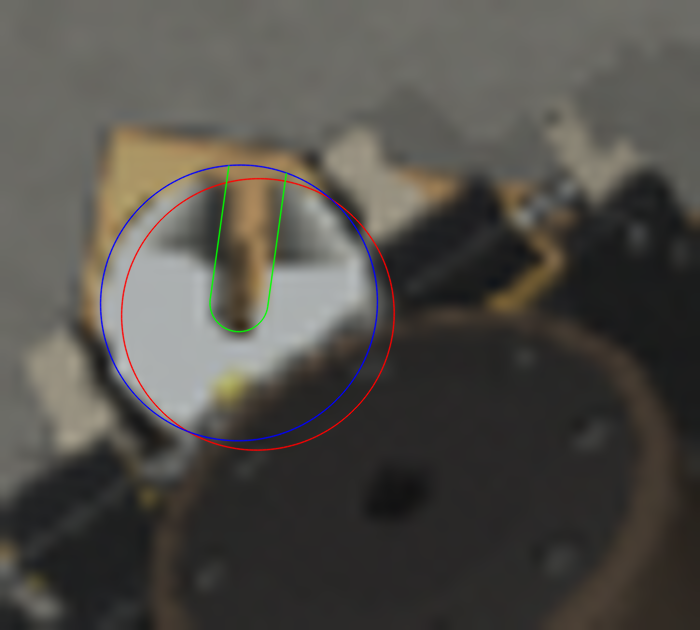

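View pics/p16.png

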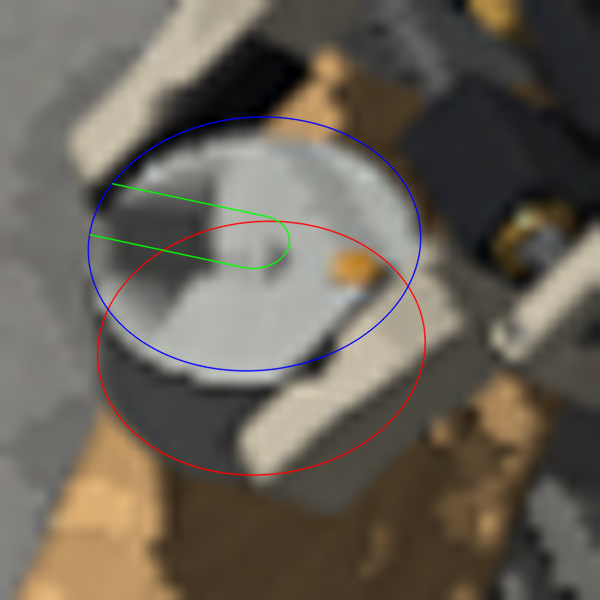

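```bash
python3 -c "
from sim import *
q=np.array(sensors.get_obs()['joint_pos'])
sim(q,[((.57,.22,.14),38,40),((.53,.12,.22),43,40),((.5,0,.25),48,40),((.48,-.13,.25),55,40),((.48,-.26,.21),60,40),((.575,-.235,.185),60,40),((.645,-.21,.18),60,40)])
goto((.57,.22,.14),38,40)"
```

```text
((0.57, 0.22, 0.14), 38, 40) [ 18   8 -28 -72 -16  -6] rows 2 jump 8.1 err 0.0 marg 13.7 [0.08 0.03 0.79] [0.44 0.14 0.52] [0.35 0.05 0.37]
((0.53, 0.12, 0.22), 43, 40) [  7  -2 -29 -56 -33 -13] rows 3 jump 7.2 err 0.0 marg 20.1 [-0.03 -0.    0.8 ] [0.39 0.05 0.59] [ 0.33 -0.07  0.45]
((0.5, 0, 0.25), 48, 40) [-16  -1 -23 -56 -57   2] rows 3 jump 8.4 err 0.0 marg 31.0 [-0.01  0.    0.8 ] [ 0.4  -0.12  0.63] [ 0.32 -0.2   0.48]
((0.48, -0.13, 0.25), 55, 40) [-34   9 -13 -52 -75  16] rows 3 jump 7.0 err 0.0 marg 38.3 [ 0.08 -0.05  0.79] [ 0.43 -0.29  0.62] [ 0.32 -0.36  0.48]
((0.48, -0.26, 0.21), 60, 40) [-43  22  -2 -48 -85  26] rows 3 jump 4.4 err 0.0 marg 48.6 [ 0.16 -0.15  0.76] [ 0.47 -0.45  0.57] [ 0.34 -0.5   0.44]
((0.575, -0.235, 0.185), 60, 40) [-36  26   3 -51 -80  22] rows 3 jump 2.4 err 0.0 marg 57.9 [ 0.22 -0.16  0.74] [ 0.56 -0.41  0.55] [ 0.44 -0.47  0.42]
((0.645, -0.21, 0.18), 60, 40) [-31  29   7 -52 -77  18] rows 2 jump 2.6 err 0.0 marg 63.2 [ 0.25 -0.15  0.72] [ 0.62 -0.38  0.55] [ 0.51 -0.45  0.41]
row [-0.142, -0.104, -0.61] [0.001, 0.039, -0.031] dist 0.0952 ang 3.0
```

drive_tool(
  moves=[
    [-0.04,-0.02,-0.15,0,0.01,-0.01],
    [-0.08,-0.06,-0.35,0,0.02,-0.02],
    [-0.12,-0.09,-0.52,0,0.03,-0.03],
    [-0.142,-0.104,-0.61,0,0.039,-0.031],
  ],
)

```text
clock: 7.75
tool_pos: [0.5799, 0.2276, 0.1281]
orientation: [130.0, -0.0, 128.0]
force: [0.1, 0.9, -5.5]
opening: 0.0609
```

```bash
python3 -c "
from tips import *
st(); goto((.53,.12,.22),43,40)"
```

```text
t 7.75 grasp [0.5685 0.2187 0.1401] phi 38.02 al 39.98 xz 0.001 open 0.0609 F [ 0.1  0.9 -5.5] q [ 17.5   8.3 -28.3 -72.  -16.4  -5.2]
row [-0.352, 0.018, -0.808] [0.0, 0.063, -0.054] dist 0.1322 ang 5.0
```

drive_tool(
  moves=[
    [-0.09,0,-0.2,0,0.015,-0.013],
    [-0.2,0.01,-0.45,0,0.03,-0.03],
    [-0.29,0.015,-0.66,0,0.05,-0.043],
    [-0.352,0.018,-0.808,0,0.063,-0.054],
    [-0.352,0.018,-0.808,0,0.063,-0.054],
  ],
)

```text
clock: 8.25
tool_pos: [0.5406, 0.1277, 0.2102]
orientation: [129.8, 0.2, 132.9]
force: [0.5, 0.0, -6.2]
opening: 0.0611
```

```bash
python3 -c "
from tips import *
st(); goto((.5,0,.25),48,40)"
```

```text
t 8.25 grasp [0.53   0.1179 0.2222] phi 42.94 al 39.85 xz -0.003 open 0.0611 F [ 0.5  0.  -6.2] q [  6.6  -2.7 -28.8 -56.3 -33.1 -13.2]
row [-0.431, -0.296, -0.642] [0.002, 0.067, -0.052] dist 0.1242 ang 5.1
```

drive_tool(
  moves=[
    [-0.1,-0.07,-0.16,0,0.015,-0.013],
    [-0.23,-0.16,-0.34,0,0.035,-0.03],
    [-0.35,-0.24,-0.52,0,0.05,-0.043],
    [-0.431,-0.296,-0.642,0,0.067,-0.052],
    [-0.431,-0.296,-0.642,0,0.067,-0.052],
  ],
)

```text
clock: 8.75
tool_pos: [0.51, 0.0075, 0.2377]
orientation: [129.9, 0.0, 137.9]
force: [0.3, 0.4, -6.2]
opening: 0.061
```

```bash
python3 -c "
from tips import *
st(); goto((.48,-.13,.25),55,40)"
```

```text
t 8.75 grasp [ 0.5004 -0.0032  0.2498] phi 47.86 al 39.9 xz -0.0 open 0.061 F [ 0.3  0.4 -6.2] q [-16.7  -0.9 -22.8 -55.7 -57.    2.1]
row [-0.455, -0.46, -0.552] [0.002, 0.092, -0.076] dist 0.1276 ang 7.1
```

drive_tool(
  moves=[
    [-0.11,-0.11,-0.13,0,0.022,-0.02],
    [-0.24,-0.24,-0.3,0,0.05,-0.04],
    [-0.36,-0.37,-0.44,0,0.07,-0.06],
    [-0.455,-0.46,-0.552,0,0.092,-0.076],
    [-0.455,-0.46,-0.552,0,0.092,-0.076],
  ],
)

```text
clock: 9.25
tool_pos: [0.489, -0.1214, 0.2363]
orientation: [130.0, -0.1, 144.9]
force: [-0.8, 0.7, -5.8]
opening: 0.0613
```

```bash
python3 -c "
from tips import *
st(); goto((.48,-.26,.21),60,40)"
```

```text
t 9.25 grasp [ 0.4808 -0.1332  0.2484] phi 54.88 al 39.98 xz 0.001 open 0.0613 F [-0.8  0.7 -5.8] q [-34.    9.  -12.9 -52.4 -75.3  16.4]
row [-0.474, -0.642, -0.368] [0.0, 0.064, -0.056] dist 0.1318 ang 5.1
```

drive_tool(
  moves=[
    [-0.11,-0.15,-0.08,0,0.015,-0.013],
    [-0.24,-0.32,-0.18,0,0.035,-0.03],
    [-0.37,-0.5,-0.28,0,0.05,-0.045],
    [-0.474,-0.642,-0.368,0,0.064,-0.056],
    [-0.474,-0.642,-0.368,0,0.064,-0.056],
  ],
)

```text
clock: 9.75
tool_pos: [0.4878, -0.2502, 0.1946]
orientation: [130.0, -0.1, 149.8]
force: [-0.7, 1.7, -6.3]
opening: 0.0612
```

```bash
python3 -c "
from tips import *
st(); goto((.575,-.235,.185),60,40)"
```

```text
t 9.75 grasp [ 0.4806 -0.2626  0.2067] phi 59.85 al 40.0 xz 0.002 open 0.0612 F [-0.7  1.7 -6.3] q [-43.5  22.2  -1.6 -48.5 -84.5  26.4]
row [-0.452, 0.196, 0.456] [-0.0, 0.0, -0.003] dist 0.1007 ang 0.2
```

drive_tool(
  moves=[
    [-0.1,0.05,0.1,0,0,0],
    [-0.22,0.1,0.22,0,0,0],
    [-0.33,0.15,0.33,0,0,0],
    [-0.4,0.18,0.41,0,0,0],
    [-0.4,0.18,0.41,0,0,0],
  ],
)

```text
clock: 10.25
tool_pos: [0.574, -0.2222, 0.1748]
orientation: [129.9, -0.2, 150.0]
force: [-0.2, -0.1, -5.6]
opening: 0.0615
```

```bash
python3 -c "
from tips import *
st(); heldover('top',.0113,.015,(0,0),np.radians(-42),355,190,60,55,12,'p17.png')
s=heldover('side',.0113,.015,(0,0),np.radians(-42),285,150,80,70,9,'p18.png'); cv2.imwrite('pics/s3.png',s['pixels'][:,:,::-1])"
```

```text
t 10.25 grasp [ 0.5668 -0.2347  0.1869] phi 59.98 al 39.95 xz 0.003 open 0.0615 F [-0.2 -0.1 -5.6] q [-36.8  25.9   2.2 -50.6 -80.   22.4]
centre [ 0.5657 -0.2354] 0.17581561792471948 17.977191553823875
centre [ 0.565 -0.236] 0.17607411332812414 17.94087272993549
```

View pics/p17.png

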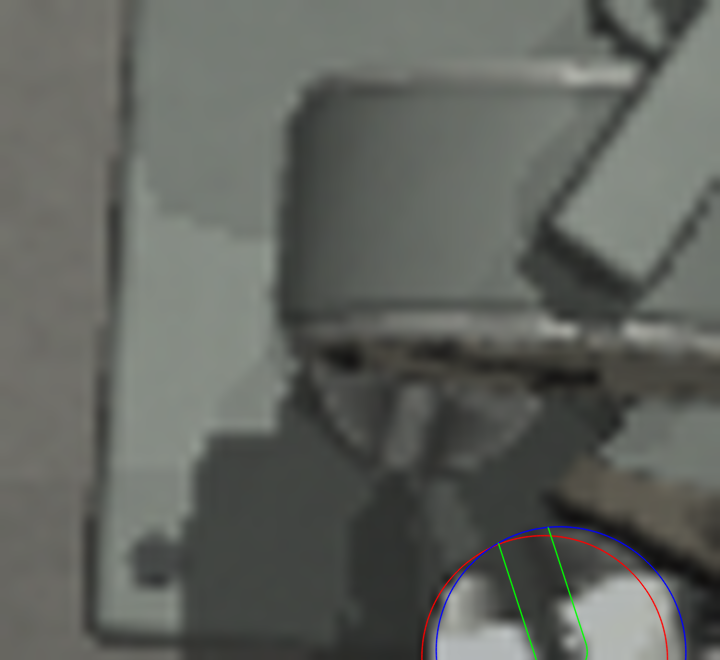

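View pics/p18.png

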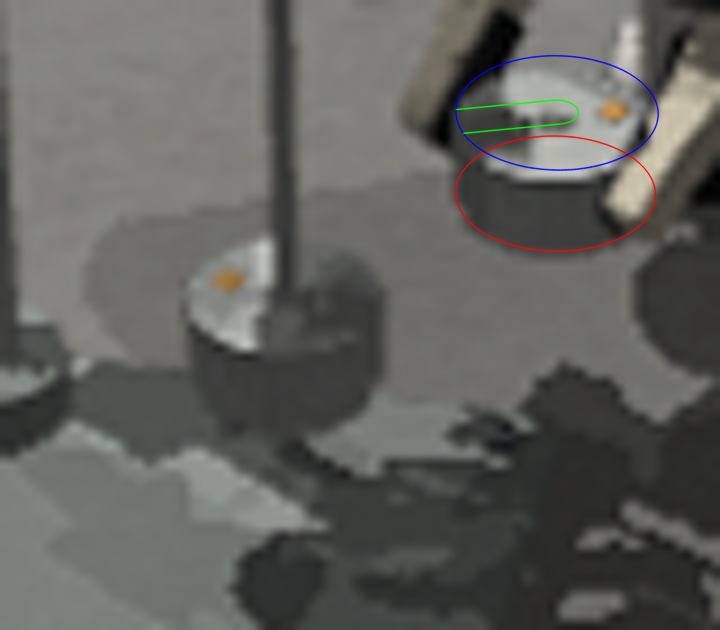

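View pics/s3.png

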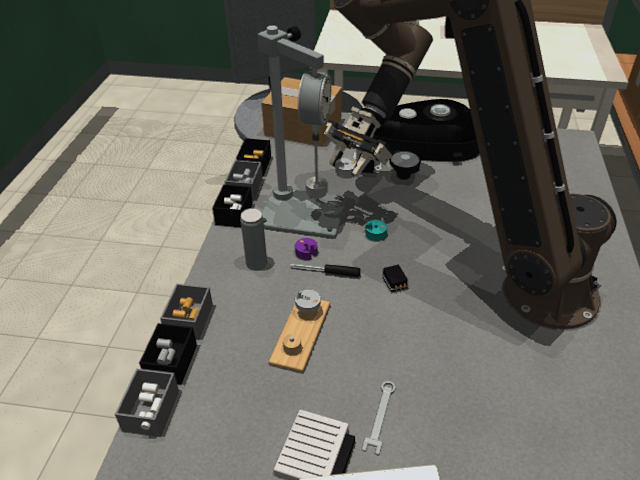

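```bash
python3 -c "
from tips import *
for dv in (0,-.7,-1.1,-1.5): print(dv,ray(S,316.7,183.2+dv,.135).round(4), ray(S,317,183.2+dv,.135).round(4))
P=discpts((.6455,-.2085),.105,.135,np.radians(156))
S2=dict(S);S2['cy']+=1.1
over(S2,P,285,150,80,70,9,'p19.png')
"
```

```text
0 [ 0.6434 -0.2021  0.135 ] [ 0.6426 -0.2022  0.135 ]
-0.7 [ 0.6439 -0.2053  0.135 ] [ 0.6431 -0.2055  0.135 ]
-1.1 [ 0.6443 -0.2072  0.135 ] [ 0.6434 -0.2073  0.135 ]
-1.5 [ 0.6446 -0.2091  0.135 ] [ 0.6437 -0.2092  0.135 ]
```

View pics/p19.png

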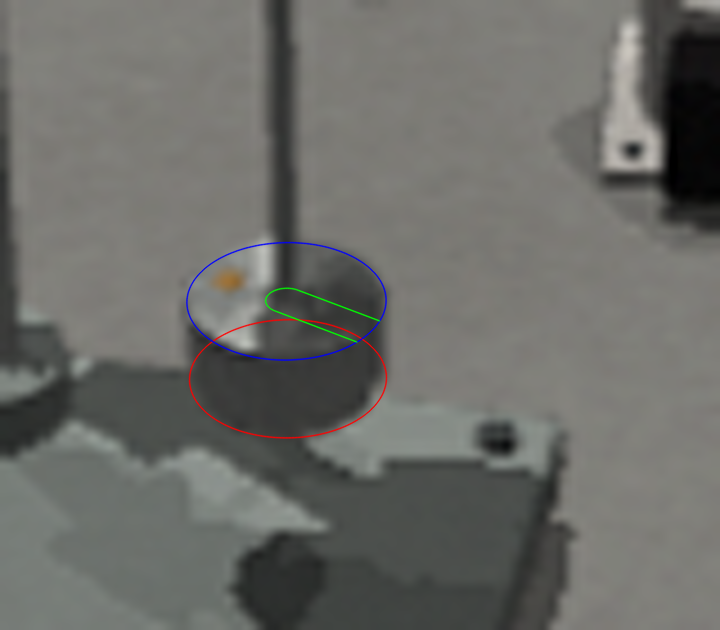

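```bash
python3 -c "
from tips import *
st(); goto((.592,-.2275,.176),60,40)"
```

```text
t 10.35 grasp [ 0.565  -0.236   0.1874] phi 59.94 al 40.01 xz 0.003 open 0.0611 F [-0.8  0.1 -5.4] q [-37.   25.8   2.1 -50.5 -80.1  22.5]
row [-0.127, 0.032, 0.155] [-0.0, -0.001, -0.003] dist 0.0305 ang 0.2
```

drive_tool(
  moves=[
    [-0.06,0.016,0.08,0,0,0],
    [-0.127,0.032,0.155,0,0,-0.003],
    [-0.127,0.032,0.155,0,0,-0.003],
    [-0.127,0.032,0.155,0,0,-0.003],
  ],
)

```text
clock: 10.75
tool_pos: [0.5994, -0.2147, 0.1635]
orientation: [130.0, -0.1, 150.1]
force: [-0.9, 0.2, -6.0]
opening: 0.061
```

```bash
python3 -c "
from tips import *
st(); goto((.646,-.210,.176),60,40)
heldover('top',.0113,.015,(0,0),np.radians(-42),355,190,60,55,12,'p20.png')
heldover('side',.0113,.015,(0,0),np.radians(-42),285,150,70,60,10,'p21.png')"
```

```text
t 10.75 grasp [ 0.5922 -0.2271  0.1756] phi 60.09 al 40.01 xz 0.001 open 0.061 F [-0.9  0.2 -6. ] q [-35.   27.5   3.4 -51.1 -78.5  21.8]
row [-0.254, 0.181, 0.211] [-0.0, -0.002, 0.0] dist 0.0565 ang 0.1
centre [ 0.592  -0.2274] 0.1645014475018758 18.07724895790891
centre [ 0.5919 -0.2276] 0.16472033896056062 18.059674006786437
```

View pics/p20.png

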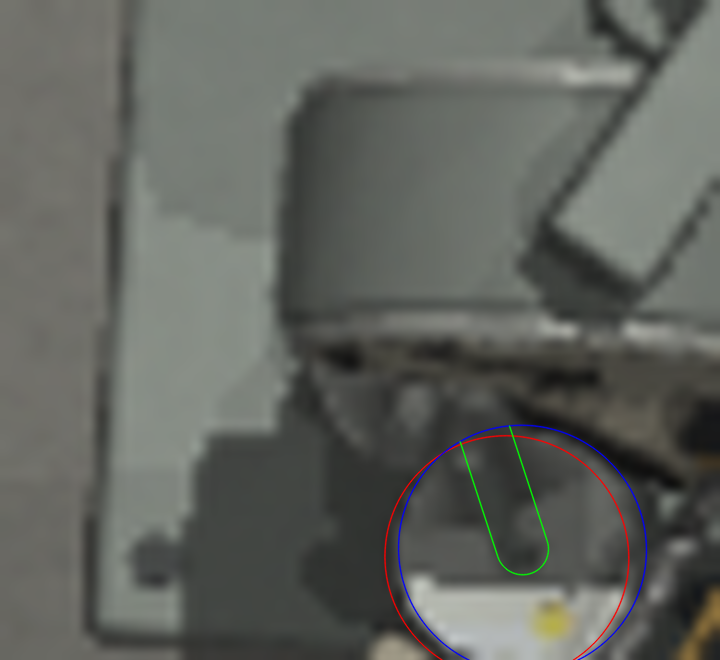

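View pics/p21.png

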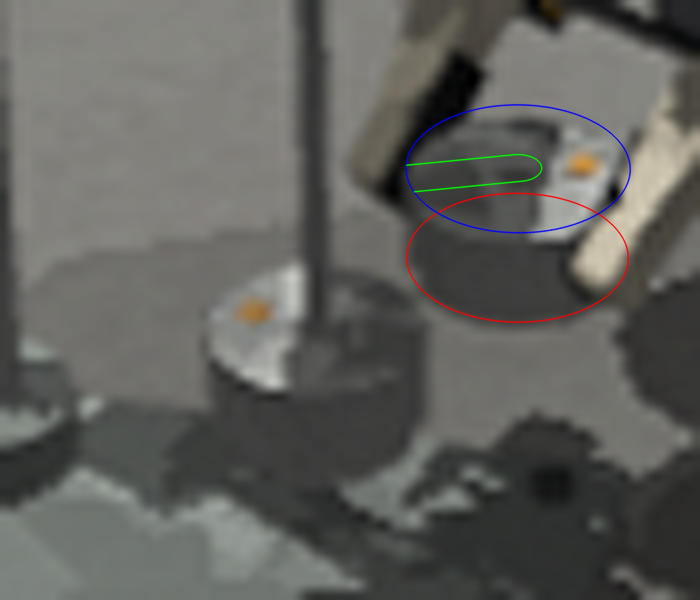

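drive_tool(
  moves=[
    [-0.035,0.025,0.03,0,0,0],
    [-0.07,0.05,0.06,0,0,0],
    [-0.1,0.071,0.083,0,0,0],
    [-0.13,0.093,0.108,0,0,0],
    [-0.165,0.118,0.137,0,0,0],
    [-0.165,0.118,0.137,0,0,0],
  ],
)

```text
clock: 11.45
tool_pos: [0.6351, -0.2031, 0.1642]
orientation: [130.0, -0.0, 150.1]
force: [0.7, 0.3, -5.5]
opening: 0.0612
```

```bash
python3 -c "
from tips import *
st(); goto((.646,-.210,.176),60,40)
heldover('side',.0113,.015,(0,0),np.radians(-42),285,150,70,60,10,'p22.png')"
```

```text
t 11.45 grasp [ 0.6279 -0.2156  0.1763] phi 60.11 al 39.99 xz 0.001 open 0.0612 F [ 0.7  0.3 -5.5] q [-32.5  28.8   5.9 -51.6 -77.5  19.5]
row [-0.086, 0.058, 0.072] [0.0, -0.002, 0.001] dist 0.019 ang 0.1
centre [ 0.6272 -0.2159] 0.1649043452505841 18.11328455973384
```

View pics/p22.png

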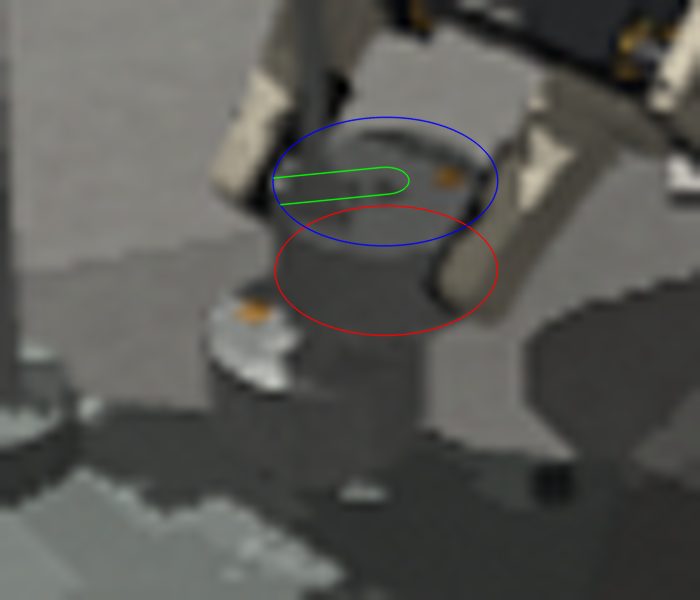

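drive_tool(
  moves=[
    [-0.025,0.017,0.02,0,0,0],
    [-0.05,0.034,0.042,0,0,0],
    [-0.07,0.048,0.06,0,0,0],
    [-0.086,0.058,0.072,0,0,0],
    [-0.086,0.058,0.072,0,0,0],
  ],
)

```text
clock: 12.0
tool_pos: [0.6529, -0.1975, 0.1637]
orientation: [130.0, -0.1, 150.1]
force: [-0.7, -0.3, -5.3]
opening: 0.0612
```

```bash
python3 -c "
from tips import *
st(); goto((.646,-.210,.164),60,40)
heldover('side',.0113,.015,(0,0),np.radians(-42),285,150,70,60,10,'p23.png')"
```

```text
t 12.0 grasp [ 0.6457 -0.21    0.1758] phi 60.14 al 40.0 xz 0.001 open 0.0612 F [-0.7 -0.3 -5.3] q [-31.3  29.5   7.2 -51.8 -77.   18.3]
row [-0.002, -0.06, 0.051] [-0.0, -0.002, 0.001] dist 0.0118 ang 0.1
centre [ 0.6455 -0.2101] 0.16449452978465098 18.13292908227543
```

View pics/p23.png

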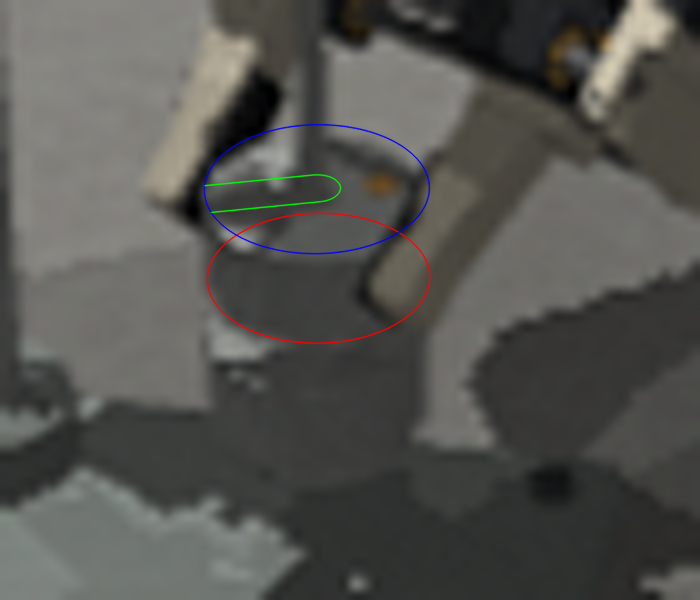

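drive_tool(
  moves=[
    [0,-0.013,0.011,0,0,0],
    [0,-0.026,0.022,0,0,0],
    [0,-0.038,0.032,0,0,0],
    [0,-0.051,0.043,0,0,0],
    [0,-0.06,0.05,0,0,0],
    [0,-0.066,0.055,0,0,0],
    [0,-0.066,0.055,0,0,0],
  ],
)

```text
clock: 12.75
tool_pos: [0.6525, -0.1976, 0.1506]
orientation: [130.0, -0.1, 150.1]
force: [-0.1, -0.2, -6.1]
opening: 0.0613
```

```bash
python3 -c "
from tips import *
st()"
```

```text
t 12.75 grasp [ 0.6454 -0.2101  0.1627] phi 60.13 al 40.01 xz 0.001 open 0.0613 F [-0.1 -0.2 -6.1] q [-31.4  30.3   6.7 -52.  -76.2  19.4]
```

Lower in 1 mm steps: 5 mm more.

drive_tool(
  moves=[
    [0,-0.005,0.004,0,0,0],
    [0,-0.01,0.009,0,0,0],
    [0,-0.015,0.013,0,0,0],
    [0,-0.02,0.017,0,0,0],
    [0,-0.026,0.021,0,0,0],
    [0,-0.026,0.021,0,0,0],
  ],
)

```text
clock: 13.35
tool_pos: [0.6526, -0.1977, 0.1458]
orientation: [130.0, -0.1, 150.1]
force: [-0.4, 0.8, -1.0]
opening: 0.061
```

```bash
python3 -c "
from tips import *
st(); heldover('side',.0113,.015,(0,0),np.radians(-42),285,150,70,60,10,'p24.png')"
```

```text
t 13.35 grasp [ 0.6455 -0.2102  0.1579] phi 60.13 al 39.99 xz 0.001 open 0.061 F [-0.4  0.8 -1. ] q [-31.4  30.7   6.6 -52.1 -76.   19.8]
centre [ 0.6454 -0.2102] 0.14664898262208 18.131356536383617
```

View pics/p24.png

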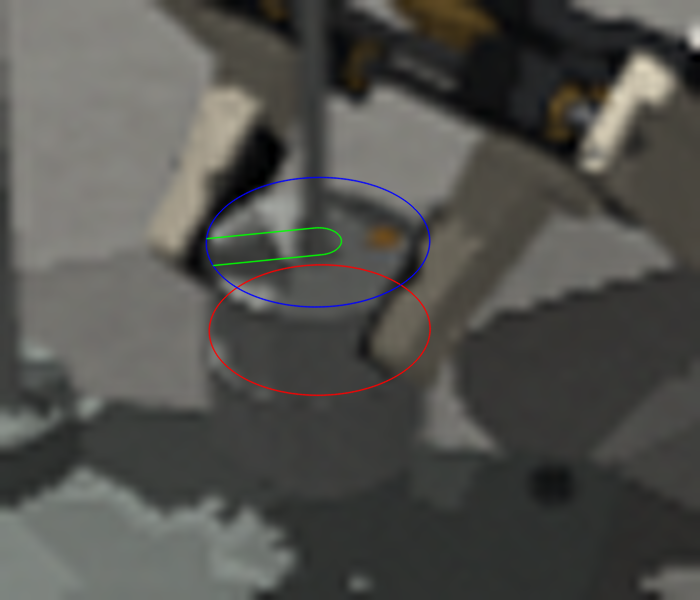

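drive_tool(
  moves=[
    [0,-0.005,0.004,0,0,0],
    [0,-0.005,0.004,0,0,0],
  ],
)

```text
clock: 13.6
tool_pos: [0.6526, -0.1976, 0.1451]
orientation: [130.0, -0.0, 150.1]
force: [-1.0, 0.2, -1.1]
opening: 0.0613
```

drive_tool(
  moves=[
    [0,0,0,0,0,0],
    [0,0,0,0,0,0],
    [0,0,0,0,0,0],
    [0,0,0,0,0,0],
    [0,0,0,0,0,0],
    [0,0,0,0,0,0],
  ],
  fingers=1,
)

```text
clock: 14.2
tool_pos: [0.6526, -0.1976, 0.1451]
orientation: [130.0, -0.0, 150.1]
force: [-0.5, 0.2, 0.7]
opening: 0.0876
```

```bash
python3 -c "
from tips import *
st(); s=snap('side','s4.png'); P=discpts((.6455,-.2102),.129,.159,np.radians(18)); s['cy']+=1.1
over(s,P,285,150,70,60,10,'p25.png'); goto((.62,-.2545,.158),60,40)"
```

```text
t 14.2 grasp [ 0.6455 -0.2101  0.1572] phi 60.14 al 39.98 xz 0.001 open 0.0876 F [-0.5  0.2  0.7] q [-31.4  30.7   6.5 -52.2 -75.9  19.9]
row [-0.0, -0.215, -0.265] [0.0, -0.002, 0.001] dist 0.0512 ang 0.1
```

View pics/p25.png

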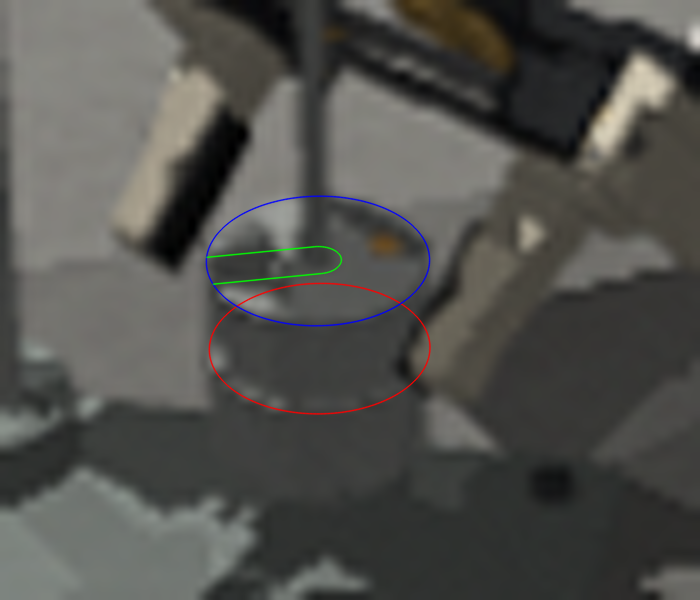

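drive_tool(
  moves=[
    [0,-0.1,-0.13,0,0,0],
    [0,-0.215,-0.265,0,0,0],
    [0,-0.35,-0.42,0,0,0],
    [0,-0.4,-0.5,0,0,0],
    [0,-0.4,-0.5,0,0,0],
  ],
)

```text
clock: 14.75
tool_pos: [0.6041, -0.2829, 0.1472]
orientation: [130.0, -0.0, 150.0]
force: [0.3, 0.0, -0.2]
opening: 0.0879
```

```bash
python3 -c "
from tips import *
st(); s=snap('side','s5.png'); P=discpts((.6455,-.2102),.129,.159,np.radians(18)); s['cy']+=1.1
over(s,P,285,150,70,60,10,'p26.png');crop(s,285,150,70,60,'p26b.png',10); t=snap('top');crop(t,355,190,60,55,'p27.png',12)"
```

```text
t 14.75 grasp [ 0.597  -0.2954  0.1593] phi 60.01 al 40.01 xz 0.001 open 0.0879 F [ 0.3  0.  -0.2] q [-39.1  32.5   9.6 -49.8 -82.1  23.3]
```

View pics/p26.png

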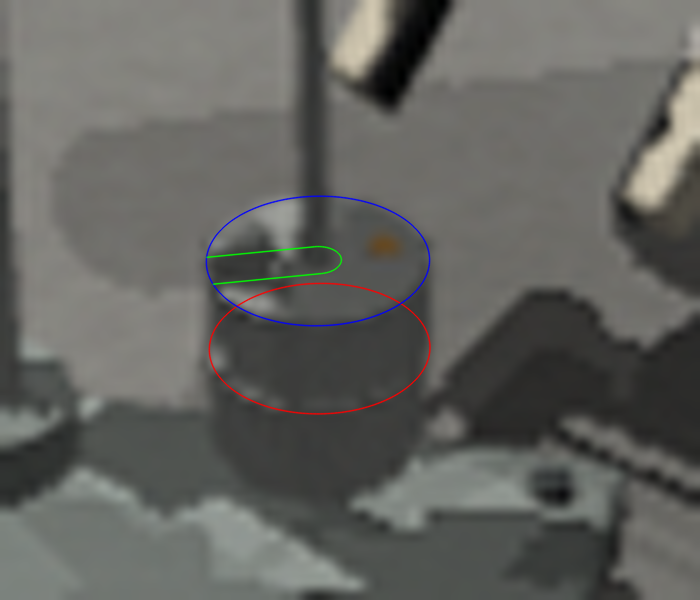

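View pics/p27.png

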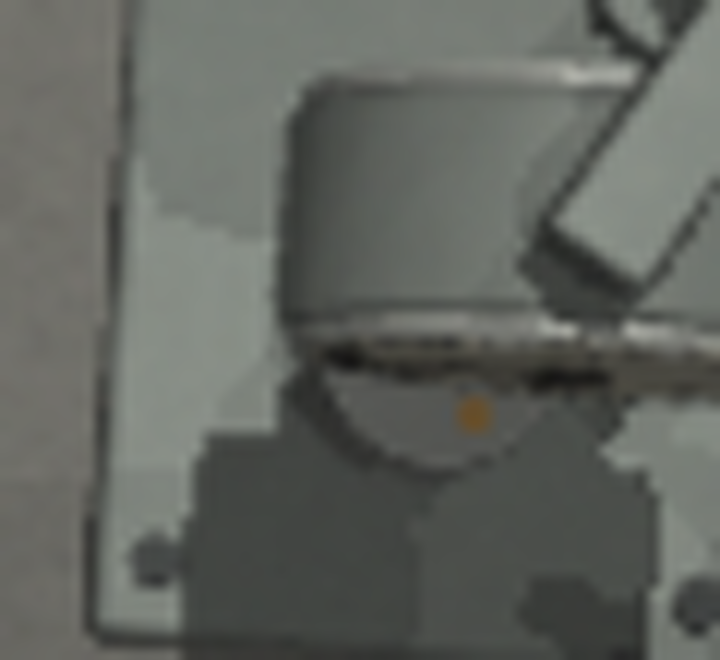

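View pics/p26b.png

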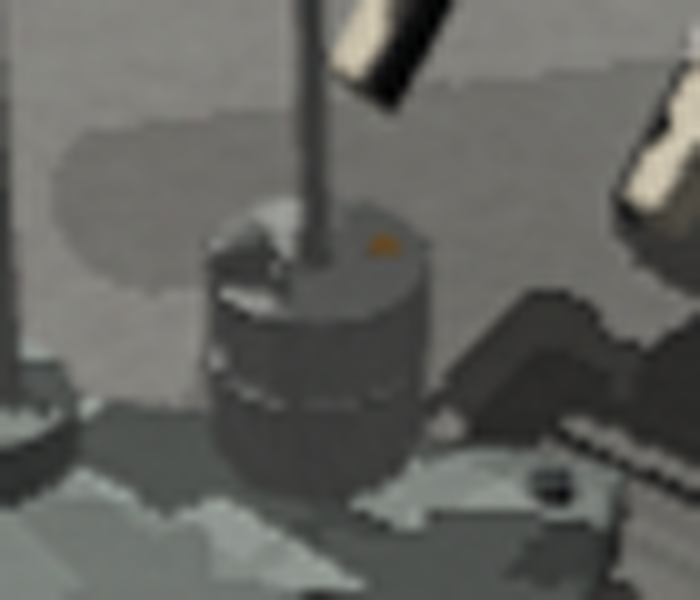

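```bash
python3 -c "
from sim import *
import pickle
d=pickle.load(open('s0.pkl','rb'))
for a in (ray(d['side'],323.4,174.5-1.1,.159),ray(d['top'],394.5,224.4,.159)):
  v=np.array([.6457,-.2102])-a[:2]; print(a,np.degrees(np.arctan2(v[1],v[0])),np.linalg.norm(v))
q=np.array(sensors.get_obs()['joint_pos'])
tn=np.array([.607,.1645,0]);dr=np.array([np.cos(np.radians(27)),np.sin(np.radians(27)),0]); z=np.array([0,0,1.])
sim(q,[((.5,-.28,.22),58,40),((.48,-.13,.25),52,38),((.5,0,.22),40,32),(tn-.07*dr+.14*z,30,27),(tn-.03*dr+.09*z,27,27),(tn+.062*z,27,27),(tn+.10*z,27,27),(tn-.08*dr+.15*z,27,27),((.49,-.03,.22),10,27),((.53,-.1,.22),-5,27),((.585,-.09,.205),-18,27),((.645,-.21,.205),-18,27),((.645,-.21,.18),-18,27),((.55,-.18,.18),-18,27)])
goto((.5,-.28,.22),58,40)
"
```

```text
[ 0.6267284  -0.21785897  0.159     ] 21.98429189945883 0.020459263519436503
[ 0.62636777 -0.21937837  0.159     ] 25.396989136583173 0.021400414649949955
((0.5, -0.28, 0.22), 58, 40) [-44  23   1 -49 -85  24] rows 3 jump 3.3 err 0.0 marg 59.6 [ 0.17 -0.16  0.75] [ 0.48 -0.46  0.59] [ 0.35 -0.51  0.45]
((0.48, -0.13, 0.25), 52, 38) [-35   8 -14 -55 -74  17] rows 4 jump 4.3 err 0.0 marg 43.9 [ 0.07 -0.05  0.79] [ 0.42 -0.3   0.62] [ 0.31 -0.35  0.47]
((0.5, 0, 0.22), 40, 32) [-25   1 -29 -70 -55  17] rows 3 jump 6.9 err 0.0 marg 29.4 [ 0.01 -0.01  0.8 ] [ 0.38 -0.18  0.57] [ 0.27 -0.2   0.41]
(array([0.54462954, 0.13272067, 0.14      ]), 30, 27) [ -18   13  -41 -107  -44   51] rows 4 jump 13.1 err 0.0 marg 17.6 [ 0.13 -0.04  0.78] [ 0.39 -0.13  0.41] [ 0.27 -0.03  0.3 ]
(array([0.5802698 , 0.15088029, 0.09      ]), 27, 27) [ -19   25  -43 -122  -49   69] rows 2 jump 9.6 err 0.0 marg 15.2 [ 0.24 -0.08  0.74] [ 0.4  -0.14  0.31] [0.3  0.01 0.25]
(array([0.607 , 0.1645, 0.062 ]), 27, 27) [ -18   31  -42 -127  -52   75] rows 1 jump 6.2 err 0.0 marg 16.5 [ 0.3  -0.09  0.71] [ 0.43 -0.14  0
[... 672 characters left out ...]

((0.585, -0.09, 0.205), -18, 27) [ -34    3  -51 -149  -29   70] rows 2 jump 27.1 err 0.0 marg 7.5 [ 0.03 -0.02  0.8 ] [ 0.25 -0.17  0.43] [0.28 0.01 0.37]
((0.645, -0.21, 0.205), -18, 27) [ -37    9  -33 -128  -22   49] rows 3 jump 7.3 err 0.0 marg 13.4 [ 0.08 -0.06  0.79] [ 0.35 -0.27  0.48] [ 0.34 -0.11  0.37]
((0.645, -0.21, 0.18), -18, 27) [ -40   13  -37 -135  -28   59] rows 1 jump 9.7 err 0.0 marg 21.6 [ 0.1  -0.09  0.78] [ 0.33 -0.28  0.43] [ 0.34 -0.11  0.34]
((0.55, -0.18, 0.18), -18, 27) [ -46    5  -46 -128  -32   56] rows 2 jump 4.8 err 0.0 marg 12.5 [ 0.04 -0.04  0.8 ] [ 0.24 -0.25  0.44] [ 0.25 -0.08  0.34]
row [0.607, 0.149, -0.449] [0.001, -0.027, 0.022] dist 0.1155 ang 2.1
```

drive_tool(
  moves=[
    [0.2,0.05,-0.15,0,-0.01,0.01],
    [0.607,0.149,-0.449,0,-0.027,0.022],
    [0.607,0.149,-0.449,0,-0.027,0.022],
    [0.607,0.149,-0.449,0,-0.027,0.022],
  ],
)

```text
clock: 15.25
tool_pos: [0.5064, -0.2673, 0.2111]
orientation: [130.0, 0.2, 148.0]
force: [1.6, -0.7, 0.5]
opening: 0.0874
```

```bash
python3 -c "
from tips import *
st(); goto((.48,-.14,.25),52,38)"
```

```text
t 15.25 grasp [ 0.4987 -0.2794  0.2232] phi 58.01 al 40.01 xz -0.004 open 0.0874 F [ 1.6 -0.7  0.5] q [-43.8  22.3   1.2 -48.9 -85.   23.7]
row [0.588, 0.607, 0.436] [-0.033, -0.075, 0.066] dist 0.1427 ang 6.3
```

drive_tool(
  moves=[
    [0.588,0.607,0.436,-0.033,-0.075,0.066],
    [0.588,0.607,0.436,-0.033,-0.075,0.066],
    [0.588,0.607,0.436,-0.033,-0.075,0.066],
    [0.588,0.607,0.436,-0.033,-0.075,0.066],
  ],
)

```text
clock: 15.65
tool_pos: [0.4886, -0.1233, 0.2406]
orientation: [127.9, 0.1, 142.2]
force: [0.1, -0.6, 0.5]
opening: 0.0876
```

```bash
python3 -c "
from tips import *
st(); goto((.5,0,.22),40,32)"
```

```text
t 15.65 grasp [ 0.4795 -0.135   0.2521] phi 52.22 al 37.88 xz -0.002 open 0.0876 F [ 0.1 -0.6  0.5] q [-36.    8.5 -13.9 -54.7 -75.1  17.1]
row [0.422, 0.331, 0.756] [-0.097, -0.166, 0.118] dist 0.139 ang 13.6
```

drive_tool(
  moves=[
    [0.422,0.331,0.756,-0.097,-0.166,0.118],
    [0.422,0.331,0.756,-0.097,-0.166,0.118],
    [0.422,0.331,0.756,-0.097,-0.166,0.118],
    [0.422,0.331,0.756,-0.097,-0.166,0.118],
    [0.422,0.331,0.756,-0.097,-0.166,0.118],
  ],
)

```text
clock: 16.15
tool_pos: [0.5122, 0.0119, 0.2101]
orientation: [122.0, 0.0, 130.2]
force: [-0.2, -0.2, 1.1]
opening: 0.0877
```

```bash
python3 -c "
from tips import *
st(); goto((.5446,.1327,.14),30,27)"
```

```text
t 16.15 grasp [0.5    0.0016 0.2201] phi 40.2 al 32.02 xz -0.001 open 0.0877 F [-0.2 -0.2  1.1] q [-24.8   1.4 -28.9 -70.2 -54.7  16.7]
row [0.456, -0.023, 0.951] [-0.083, -0.148, 0.084] dist 0.1583 ang 11.4
```

drive_tool(
  moves=[
    [0.456,-0.023,0.951,-0.083,-0.148,0.084],
    [0.456,-0.023,0.951,-0.083,-0.148,0.084],
    [0.456,-0.023,0.951,-0.083,-0.148,0.084],
    [0.456,-0.023,0.951,-0.083,-0.148,0.084],
    [0.456,-0.023,0.951,-0.083,-0.148,0.084],
  ],
)

```text
clock: 16.65
tool_pos: [0.5593, 0.1414, 0.1291]
orientation: [117.2, -0.2, 120.0]
force: [-0.5, -1.0, 0.3]
opening: 0.0878
```

```bash
python3 -c "
from tips import *
st(); goto((.58,.151,.095),27,27)
t=snap('top');over(t,discpts((.607,.1645),.046,.064,np.radians(-15)),240,205,50,50,14,'p30.png');crop(t,240,205,50,50,'p31.png',14)"
```

```text
t 16.65 grasp [0.5448 0.133  0.1377] phi 30.01 al 27.18 xz 0.003 open 0.0878 F [-0.5 -1.   0.3] q [ -18.2   13.3  -40.6 -107.6  -44.1   50.7]
row [-0.02, -0.133, 0.364] [-0.003, -0.046, 0.02] dist 0.0582 ang 3.0
```

View pics/p30.png

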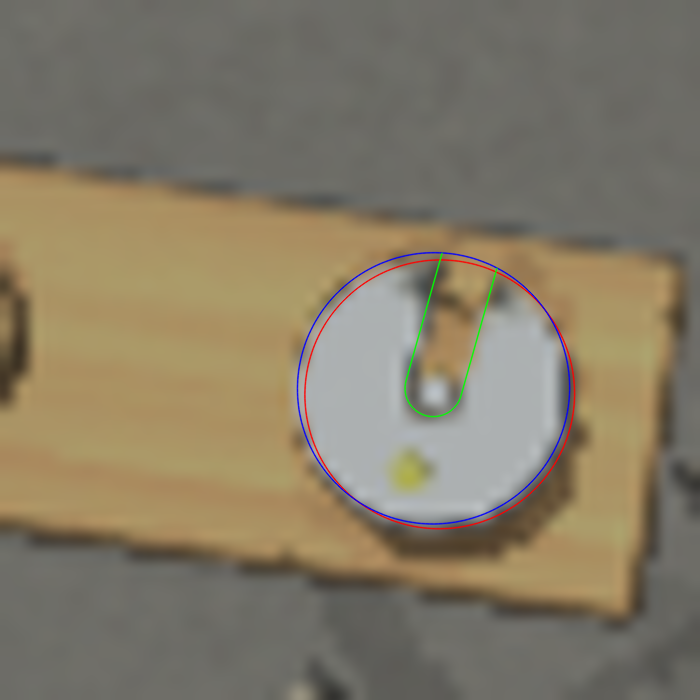

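drive_tool(
  moves=[
    [-0.01,-0.066,0.18,0,-0.02,0.01],
    [-0.02,-0.133,0.364,0,-0.046,0.02],
    [-0.02,-0.133,0.364,0,-0.046,0.02],
    [-0.02,-0.133,0.364,0,-0.046,0.02],
  ],
)

```text
clock: 17.1
tool_pos: [0.5952, 0.1569, 0.0869]
orientation: [117.2, 0.0, 117.0]
force: [0.9, 0.8, -0.1]
opening: 0.0875
```

```bash
python3 -c "
from tips import *
st(); goto((.607,.1648,.061),27,27)"
```

```text
t 17.1 grasp [0.5803 0.1493 0.0954] phi 27.01 al 27.17 xz -0.001 open 0.0875 F [ 0.9  0.8 -0.1] q [ -18.7   23.6  -42.5 -121.   -48.    67.1]
row [0.011, -0.11, 0.288] [-0.003, 0.0, 0.001] dist 0.0463 ang 0.2
```

drive_tool(
  moves=[
    [0.005,-0.05,0.14,0,0,0],
    [0.011,-0.11,0.288,0,0,0],
    [0.011,-0.11,0.288,0,0,0],
    [0.011,-0.11,0.288,0,0,0],
  ],
)

```text
clock: 17.5
tool_pos: [0.6219, 0.172, 0.0538]
orientation: [117.1, 0.1, 117.1]
force: [0.2, 0.3, -0.1]
opening: 0.0875
```

drive_tool(
  moves=[
    [0,0,0,0,0,0],
    [0,0,0,0,0,0],
    [0,0,0,0,0,0],
    [0,0,0,0,0,0],
    [0,0,0,0,0,0],
    [0,0,0,0,0,0],
    [0,0,0,0,0,0],
    [0,0,0,0,0,0],
  ],
  fingers=-1,
)

```text
clock: 18.3
tool_pos: [0.6221, 0.172, 0.0546]
orientation: [117.0, 0.1, 117.1]
force: [-4.0, -2.0, 7.3]
opening: 0.0611
```

```bash
python3 -c "
from tips import *
st(); o,p,R=cur(); print((R.T@np.array([0,0,.03])/.15).round(3)); s=tipover('side',255,250,110,110,6,'p32.png')"
```

```text
t 18.3 grasp [0.6071 0.1644 0.0631] phi 27.08 al 26.99 xz -0.002 open 0.0611 F [-4.  -2.   7.3] q [ -17.6   31.   -41.7 -127.   -51.6   74.7]
[-0.     0.178 -0.091]
```

View pics/p32.png

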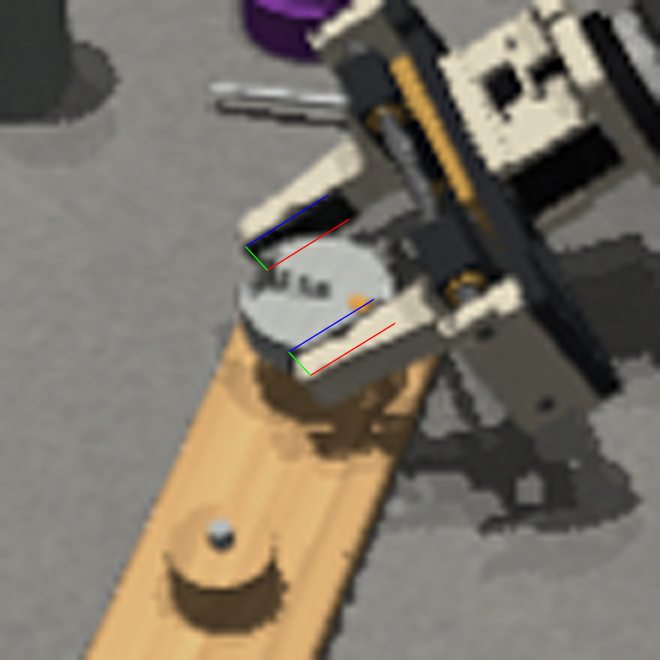

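drive_tool(
  moves=[
    [0,0.04,-0.02,0,0,0],
    [0,0.08,-0.04,0,0,0],
    [0,0.12,-0.06,0,0,0],
    [0,0.178,-0.091,0,0,0],
    [0,0.178,-0.091,0,0,0],
  ],
)

```text
clock: 18.85
tool_pos: [0.6223, 0.1722, 0.0863]
orientation: [116.9, 0.2, 117.1]
force: [1.2, 0.0, -3.7]
opening: 0.0609
```

```bash
python3 -c "
from tips import *
st(); goto((.55,.13,.15),27,27)
heldover('top',.0081,.009,(0,0),np.radians(-42),240,205,50,50,14,'p33.png')
heldover('side',.0081,.009,(0,0),np.radians(-42),285,270,50,50,12,'p34.png')"
```

```text
t 18.85 grasp [0.6073 0.1646 0.0948] phi 27.11 al 26.9 xz -0.004 open 0.0609 F [ 1.2  0.  -3.7] q [ -15.8   24.8  -40.1 -123.5  -46.5   66.8]
row [-0.033, 0.126, -0.563] [0.002, 0.0, 0.004] dist 0.0867 ang 0.3
centre [0.6071 0.1647] 0.08607426408011223 -14.881998936082473
centre [0.6069 0.1647] 0.0854514324542578 -14.887461557392648
```

View pics/p33.png

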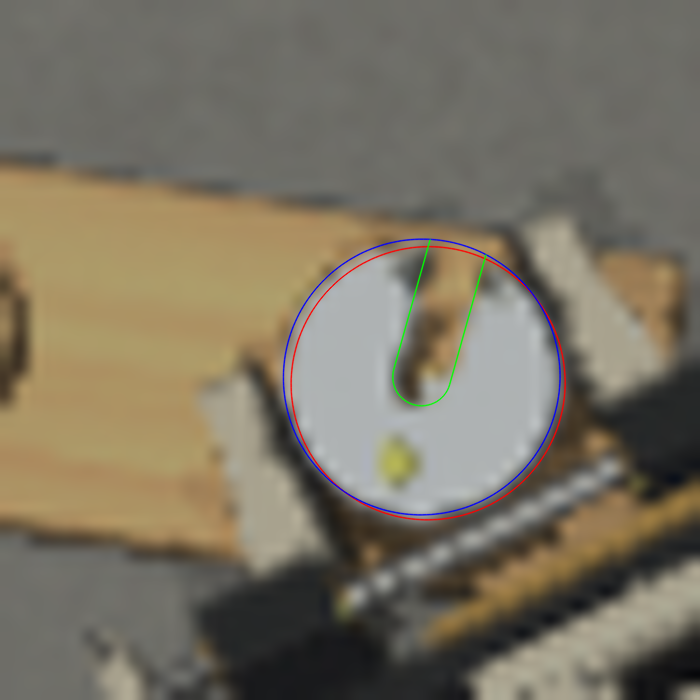

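View pics/p34.png

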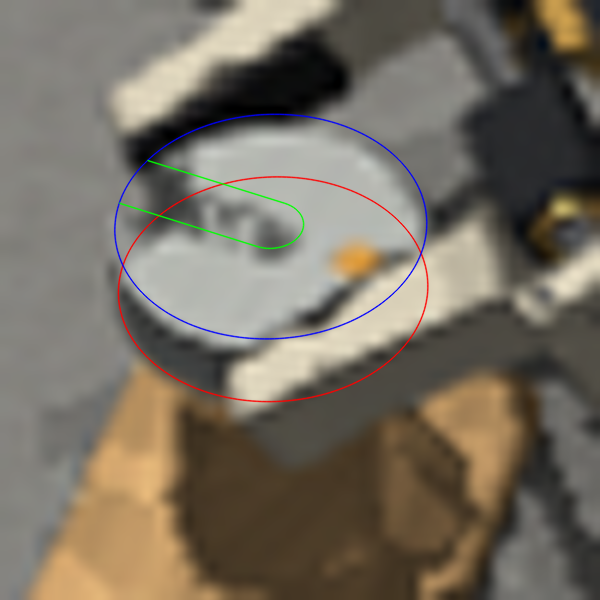

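drive_tool(
  moves=[
    [-0.01,0.03,-0.13,0,0,0],
    [-0.02,0.07,-0.3,0,0,0],
    [-0.03,0.1,-0.46,0,0,0],
    [-0.033,0.126,-0.563,0,0,0],
    [-0.033,0.126,-0.563,0,0,0],
  ],
)

```text
clock: 19.45
tool_pos: [0.5638, 0.1374, 0.1414]
orientation: [116.9, 0.3, 117.1]
force: [-0.5, 0.0, -3.2]
opening: 0.0607
```

```bash
python3 -c "
from sim import *
st(); q=np.array(sensors.get_obs()['joint_pos'])
sim(q,[((.51,.01,.22),15,27),((.53,-.09,.225),-5,27),((.57,-.12,.22),-12,27),((.612,-.151,.205),-18,27),((.646,-.21,.205),-18,27),((.646,-.21,.175),-18,27)])
goto((.51,.01,.22),15,27)"
```

```text
t 19.45 grasp [0.5489 0.1298 0.1499] phi 27.13 al 26.9 xz -0.005 open 0.0607 F [-0.5  0.  -3.2] q [ -17.6   11.   -41.3 -109.8  -41.7   50.1]
((0.51, 0.01, 0.22), 15, 27) [-21  -7 -40 -91 -32  20] rows 3 jump 11.3 err 0.0 marg 17.1 [-0.07  0.03  0.8 ] [ 0.3  -0.11  0.54] [ 0.2  -0.07  0.38]
((0.53, -0.09, 0.225), -5, 27) [ -26   -7  -39 -101  -19   22] rows 3 jump 4.5 err 0.0 marg 18.4 [-0.07  0.03  0.8 ] [ 0.29 -0.14  0.55] [ 0.21 -0.06  0.39]
((0.57, -0.12, 0.22), -12, 27) [ -31   -2  -39 -117  -19   37] rows 2 jump 8.6 err 0.0 marg 18.7 [-0.01  0.01  0.8 ] [ 0.3  -0.18  0.52] [ 0.26 -0.05  0.38]
((0.612, -0.151, 0.205), -18, 27) [ -37    6  -42 -138  -25   60] rows 2 jump 11.3 err 0.0 marg 16.4 [ 0.05 -0.04  0.8 ] [ 0.3  -0.22  0.45] [ 0.31 -0.05  0.37]
((0.646, -0.21, 0.205), -18, 27) [ -37    9  -33 -128  -22   50] rows 2 jump 5.2 err 0.0 marg 20.8 [ 0.08 -0.06  0.79] [ 0.35 -0.27  0.48] [ 0.34 -0.11  0.37]
((0.646, -0.21, 0.175), -18, 27) [ -41   14  -37 -136  -30   61] rows 1 jump 11.3 err 0.0 marg 21.0 [ 0.11 -0.09  0.78] [ 0.33 -0.28  0.42] [ 0.34 -0.11  0.34]
row [-0.618, 0.144, -0.743] [0.002, -0.178, 0.096] dist 0.1466 ang 12.1
```

drive_tool(
  moves=[
    [-0.13,0.03,-0.16,0,-0.04,0.02],
    [-0.28,0.065,-0.34,0,-0.08,0.043],
    [-0.43,0.1,-0.52,0,-0.12,0.065],
    [-0.55,0.13,-0.66,0,-0.16,0.085],
    [-0.618,0.144,-0.743,0,-0.178,0.096],
    [-0.618,0.144,-0.743,0,-0.178,0.096],
  ],
)

```text
clock: 20.05
tool_pos: [0.526, 0.0143, 0.2121]
orientation: [116.8, 0.0, 105.0]
force: [0.2, -0.1, -3.2]
opening: 0.0609
```

```bash
python3 -c "
from tips import *
st(); goto((.53,-.09,.225),-5,27)"
```

```text
t 20.05 grasp [0.5098 0.01   0.2206] phi 15.01 al 26.81 xz -0.001 open 0.0609 F [ 0.2 -0.1 -3.2] q [-21.4  -6.8 -39.8 -91.5 -32.   20.2]
row [-0.717, 0.003, -0.057] [0.003, -0.297, 0.152] dist 0.1079 ang 20.0
```

drive_tool(
  moves=[
    [-0.15,0,0,0,-0.06,0.03],
    [-0.33,0,-0.02,0,-0.13,0.065],
    [-0.5,0,-0.04,0,-0.2,0.1],
    [-0.63,0,-0.05,0,-0.25,0.13],
    [-0.717,0.003,-0.057,0.003,-0.297,0.152],
    [-0.717,0.003,-0.057,0.003,-0.297,0.152],
  ],
)

```text
clock: 20.65
tool_pos: [0.5469, -0.091, 0.2146]
orientation: [117.2, -0.1, 85.0]
force: [0.6, 0.9, -5.0]
opening: 0.0608
```

```bash
python3 -c "
from tips import *
st(); goto((.57,-.115,.22),-12,27)"
```

```text
t 20.65 grasp [ 0.5302 -0.0896  0.2232] phi -5.03 al 27.16 xz 0.002 open 0.0608 F [ 0.6  0.9 -5. ] q [ -26.2   -6.7  -39.5 -101.5  -19.2   22. ]
row [-0.159, 0.109, 0.257] [-0.003, -0.104, 0.051] dist 0.0482 ang 7.0
```

drive_tool(
  moves=[
    [-0.05,0.035,0.08,0,-0.035,0.017],
    [-0.105,0.07,0.17,0,-0.07,0.034],
    [-0.159,0.109,0.257,0,-0.104,0.051],
    [-0.159,0.109,0.257,0,-0.104,0.051],
  ],
)

```text
clock: 21.05
tool_pos: [0.5875, -0.1183, 0.2097]
orientation: [117.3, -0.1, 78.0]
force: [-1.0, -0.7, -3.6]
opening: 0.0611
```

```bash
python3 -c "
from tips import *
st(); goto((.614,-.1545,.197),-18,27)"
```

```text
t 21.05 grasp [ 0.5711 -0.1148  0.2183] phi -11.98 al 27.31 xz 0.002 open 0.0611 F [-1.  -0.7 -3.6] q [ -30.5   -1.6  -39.1 -117.8  -18.7   37.8]
row [-0.211, 0.028, 0.362] [-0.005, -0.09, 0.045] dist 0.063 ang 6.0
```

drive_tool(
  moves=[
    [-0.05,0.007,0.09,0,-0.02,0.01],
    [-0.11,0.014,0.18,0,-0.045,0.022],
    [-0.16,0.021,0.27,0,-0.07,0.034],
    [-0.211,0.028,0.362,-0.005,-0.09,0.045],
    [-0.211,0.028,0.362,-0.005,-0.09,0.045],
  ],
)

```text
clock: 21.55
tool_pos: [0.63, -0.1596, 0.1857]
orientation: [117.2, -0.1, 72.0]
force: [-1.1, 1.0, -3.8]
opening: 0.0608
```

```bash
python3 -c "
from tips import *
st(); goto((.646,-.210,.197),-18,27)
heldover('top',.0081,.009,(0,0),np.radians(-42),355,190,60,55,12,'p35.png')
heldover('side',.0081,.009,(0,0),np.radians(-42),280,140,70,65,10,'p36.png')"
```

```text
t 21.55 grasp [ 0.6141 -0.1545  0.1943] phi -18.02 al 27.22 xz 0.002 open 0.0608 F [-1.1  1.  -3.8] q [ -37.8    7.6  -42.7 -139.4  -27.6   62.1]
row [-0.286, 0.162, 0.273] [-0.004, -0.001, -0.002] dist 0.0641 ang 0.3
centre [ 0.6135 -0.154 ] 0.18647087038180837 -59.96516927980813
centre [ 0.6134 -0.1537] 0.187192292169648 -59.92788482273665
```

View pics/p35.png

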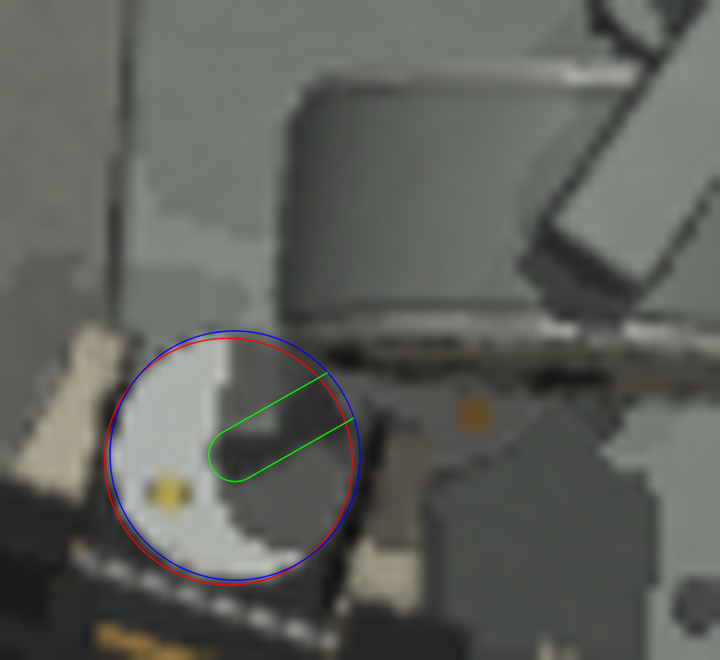

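View pics/p36.png

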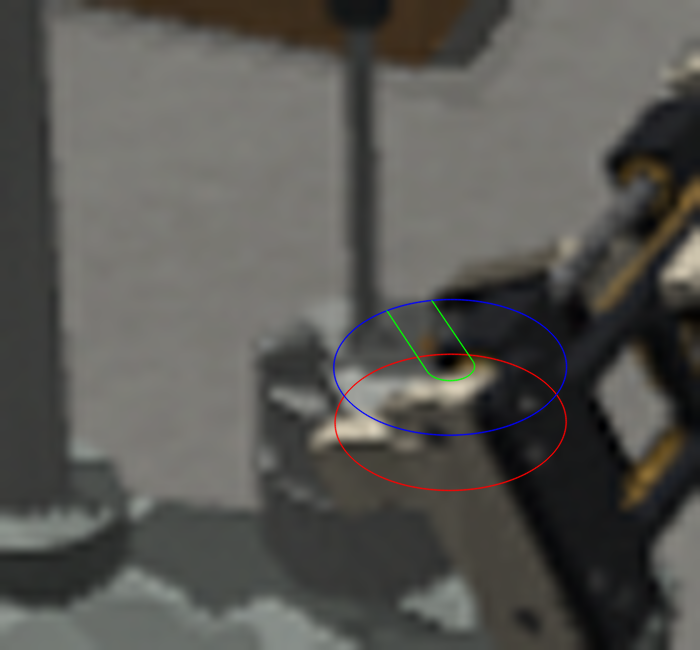

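```bash
python3 -c "
from tips import *
st(); goto((.646,-.210,.192),-18,27)"
```

```text
t 21.65 grasp [ 0.6134 -0.1537  0.1953] phi -17.93 al 27.17 xz 0.001 open 0.0609 F [-0.6 -0.2 -3.8] q [ -37.7    7.4  -42.7 -139.2  -27.5   61.8]
row [-0.29, 0.128, 0.297] [-0.003, -0.002, -0.0] dist 0.0652 ang 0.2
```

drive_tool(
  moves=[
    [-0.04,0.018,0.041,0,0,0],
    [-0.08,0.035,0.082,0,0,0],
    [-0.12,0.053,0.123,0,0,0],
    [-0.16,0.071,0.164,0,0,0],
    [-0.19,0.084,0.195,0,0,0],
    [-0.19,0.084,0.195,0,0,0],
  ],
)

```text
clock: 22.25
tool_pos: [0.6515, -0.1967, 0.1848]
orientation: [117.1, -0.1, 72.1]
force: [-0.3, 0.5, -4.3]
opening: 0.0609
```

```bash
python3 -c "
from tips import *
st(); goto((.646,-.210,.192),-18,27)
heldover('side',.0081,.009,(0,0),np.radians(-42),280,140,70,65,10,'p37.png')"
```

```text
t 22.25 grasp [ 0.6355 -0.1915  0.1934] phi -17.94 al 27.13 xz 0.001 open 0.0609 F [-0.3  0.5 -4.3] q [ -38.5   10.   -37.3 -134.   -25.8   56.7]
row [-0.096, 0.04, 0.097] [-0.002, -0.001, -0.0] dist 0.0213 ang 0.2
centre [ 0.6351 -0.191 ] 0.1849654572770676 -59.93224053903401
```

View pics/p37.png

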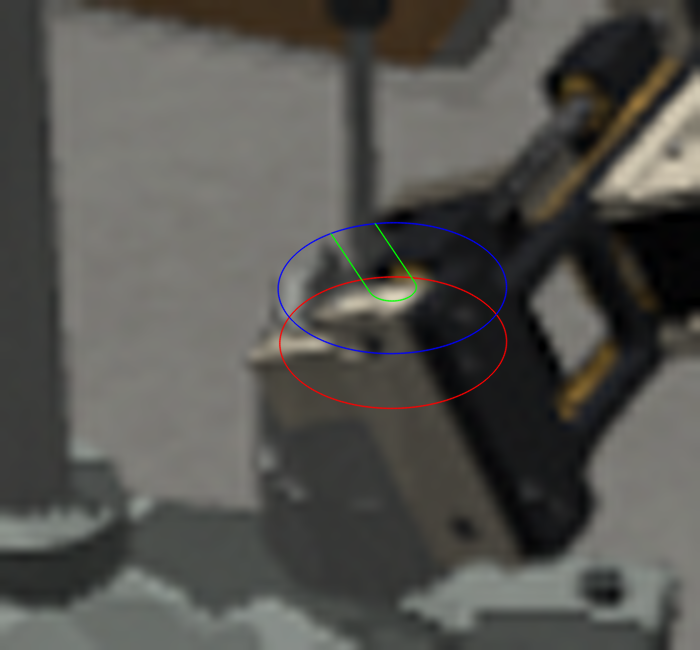

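No contact forces; stem sits in the slot mouth. Go home.

drive_tool(
  moves=[
    [-0.025,0.01,0.025,0,0,0],
    [-0.05,0.02,0.05,0,0,0],
    [-0.075,0.03,0.075,0,0,0],
    [-0.096,0.04,0.097,0,0,0],
    [-0.096,0.04,0.097,0,0,0],
  ],
)

```text
clock: 22.8
tool_pos: [0.662, -0.2153, 0.1833]
orientation: [117.1, -0.1, 72.1]
force: [0.0, -0.5, -2.8]
opening: 0.0613
```

```bash
python3 -c "
from tips import *
st(); goto((.646,-.210,.180),-18,27)
heldover('side',.0081,.009,(0,0),np.radians(-42),280,140,70,65,10,'p38.png')
heldover('top',.0081,.009,(0,0),np.radians(-42),355,190,60,55,12,'p39.png')"
```

```text
t 22.8 grasp [ 0.6461 -0.2101  0.1919] phi -17.94 al 27.15 xz 0.001 open 0.0613 F [ 0.  -0.5 -2.8] q [ -38.8   11.2  -34.7 -131.4  -25.    54.1]
row [0.0, -0.07, 0.036] [-0.002, -0.001, -0.0] dist 0.0118 ang 0.2
centre [ 0.6458 -0.2097] 0.18359531907779902 -59.92988083609835
centre [ 0.6455 -0.2095] 0.18349776897052522 -59.92774872208208
```

View pics/p38.png

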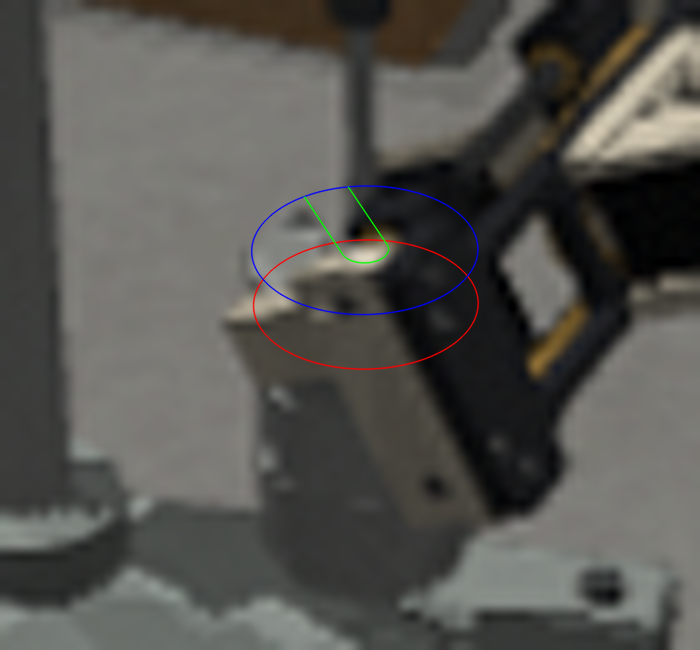

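View pics/p39.png

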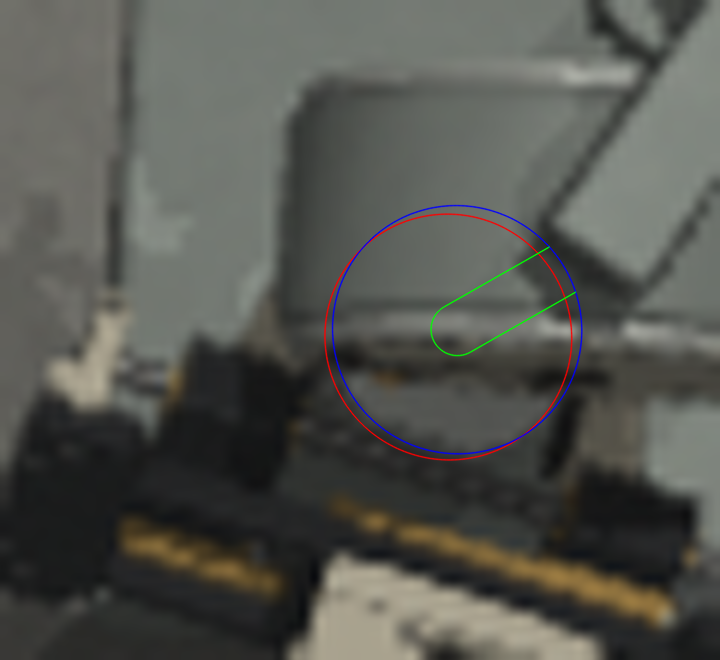

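drive_tool(
  moves=[
    [0,-0.012,0.006,0,0,0],
    [0,-0.024,0.012,0,0,0],
    [0,-0.036,0.018,0,0,0],
    [0,-0.048,0.024,0,0,0],
    [0,-0.06,0.031,0,0,0],
    [0,-0.068,0.035,0,0,0],
    [0,-0.077,0.039,0,0,0],
    [0,-0.077,0.039,0,0,0],
  ],
)

```text
clock: 23.7
tool_pos: [0.6613, -0.2146, 0.1697]
orientation: [117.2, -0.1, 72.1]
force: [-0.4, -0.1, -3.0]
opening: 0.0611
```

```bash
python3 -c "
from tips import *
st()"
```

```text
t 23.7 grasp [ 0.6454 -0.2094  0.1783] phi -17.93 al 27.21 xz 0.001 open 0.0611 F [-0.4 -0.1 -3. ] q [ -40.1   13.2  -36.6 -134.7  -28.3   58.8]
```

drive_tool(
  moves=[
    [0,-0.005,0.0025,0,0,0],
    [0,-0.01,0.005,0,0,0],
    [0,-0.015,0.0075,0,0,0],
    [0,-0.02,0.01,0,0,0],
    [0,-0.025,0.0125,0,0,0],
    [0,-0.025,0.0125,0,0,0],
  ],
)

```text
clock: 24.3
tool_pos: [0.6614, -0.2146, 0.1657]
orientation: [117.2, -0.1, 72.1]
force: [-0.5, 1.1, -1.8]
opening: 0.0612
```

```bash
python3 -c "
from tips import *
st();s=snap('side');crop(s,280,140,70,65,'p40.png',10)"
```

```text
t 24.3 grasp [ 0.6455 -0.2095  0.1743] phi -17.93 al 27.18 xz 0.001 open 0.0612 F [-0.5  1.1 -1.8] q [ -40.5   13.8  -37.1 -135.7  -29.3   60.3]
```

View pics/p40.png

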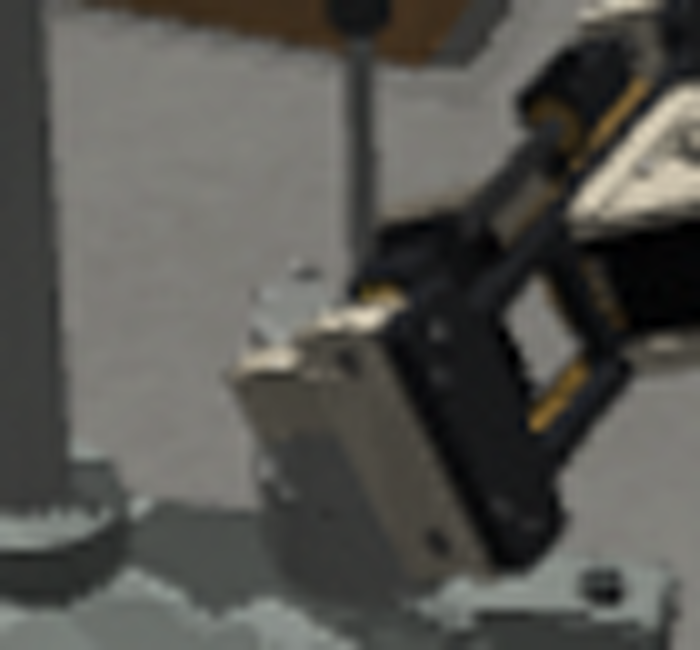

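Force down to about half; 1.6 mm more.

drive_tool(
  moves=[
    [0,-0.004,0.002,0,0,0],
    [0,-0.007,0.004,0,0,0],
    [0,-0.01,0.005,0,0,0],
    [0,-0.01,0.005,0,0,0],
    [0,-0.01,0.005,0,0,0],
  ],
)

```text
clock: 24.85
tool_pos: [0.6616, -0.2147, 0.1643]
orientation: [117.1, -0.1, 72.1]
force: [-1.2, 0.8, 1.2]
opening: 0.0611
```

```bash
python3 -c "
from tips import *
for i in range(3): st(); snap('top')"
```

```text
t 24.85 grasp [ 0.6456 -0.2095  0.1729] phi -17.93 al 27.15 xz 0.001 open 0.0611 F [-1.2  0.8  1.2] q [ -40.7   14.1  -37.3 -136.   -29.7   60.8]
t 24.9 grasp [ 0.6456 -0.2096  0.1729] phi -17.93 al 27.15 xz 0.001 open 0.0609 F [-0.8  1.1  0.8] q [ -40.7   14.1  -37.3 -136.   -29.7   60.8]
t 24.95 grasp [ 0.6456 -0.2095  0.1729] phi -17.93 al 27.15 xz 0.001 open 0.0611 F [0.6 0.5 0.6] q [ -40.7   14.1  -37.3 -136.   -29.7   60.8]
```

Load borne (force about 0). Release.

drive_tool(
  moves=[
    [0,0,0,0,0,0],
    [0,0,0,0,0,0],
    [0,0,0,0,0,0],
    [0,0,0,0,0,0],
    [0,0,0,0,0,0],
    [0,0,0,0,0,0],
  ],
  fingers=1,
)

```text
clock: 25.6
tool_pos: [0.6615, -0.2147, 0.1643]
orientation: [117.2, -0.1, 72.1]
force: [0.3, 0.1, -0.2]
opening: 0.0877
```

```bash
python3 -c "
from tips import *
st();s=snap('side');crop(s,280,140,70,65,'p41.png',10);goto((.56,-.1815,.176),-18,27)"
```

```text
t 25.6 grasp [ 0.6456 -0.2096  0.1729] phi -17.93 al 27.15 xz 0.001 open 0.0877 F [ 0.3  0.1 -0.2] q [ -40.7   14.1  -37.3 -136.   -29.7   60.8]
row [0.002, -0.256, -0.544] [-0.002, -0.002, -0.001] dist 0.0901 ang 0.2
```

View pics/p41.png

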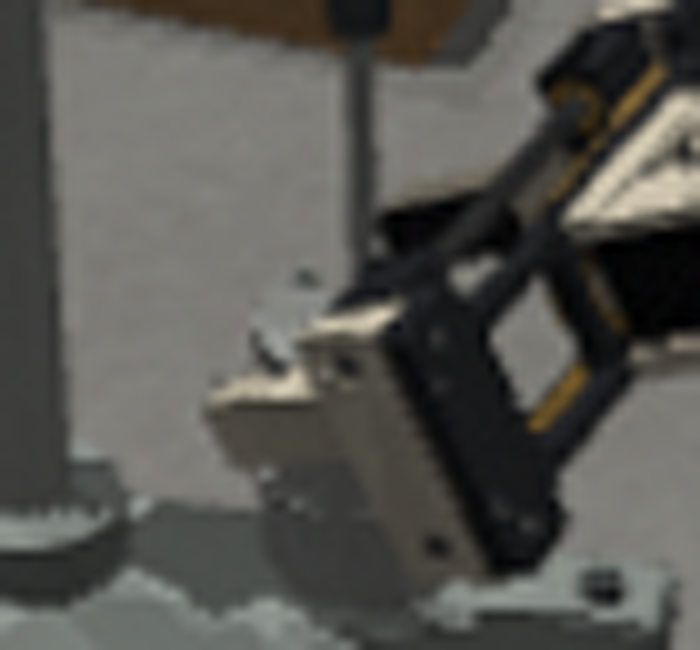

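drive_tool(
  moves=[
    [0,-0.06,-0.13,0,0,0],
    [0,-0.13,-0.27,0,0,0],
    [0,-0.19,-0.41,0,0,0],
    [0,-0.256,-0.544,0,0,0],
    [0,-0.256,-0.544,0,0,0],
  ],
)

```text
clock: 26.15
tool_pos: [0.5737, -0.1857, 0.1671]
orientation: [117.2, -0.0, 72.1]
force: [0.5, 0.4, 0.0]
opening: 0.0875
```

```bash
python3 -c "
from tips import *
st();s=snap('side','s9.png');crop(s,280,130,70,70,'p42.png',10);t=snap('top','t9.png')"
```

```text
t 26.15 grasp [ 0.5577 -0.1806  0.1757] phi -17.92 al 27.2 xz 0.001 open 0.0875 F [0.5 0.4 0. ] q [ -45.4    6.6  -45.6 -129.8  -32.4   58. ]
```

View pics/p42.png

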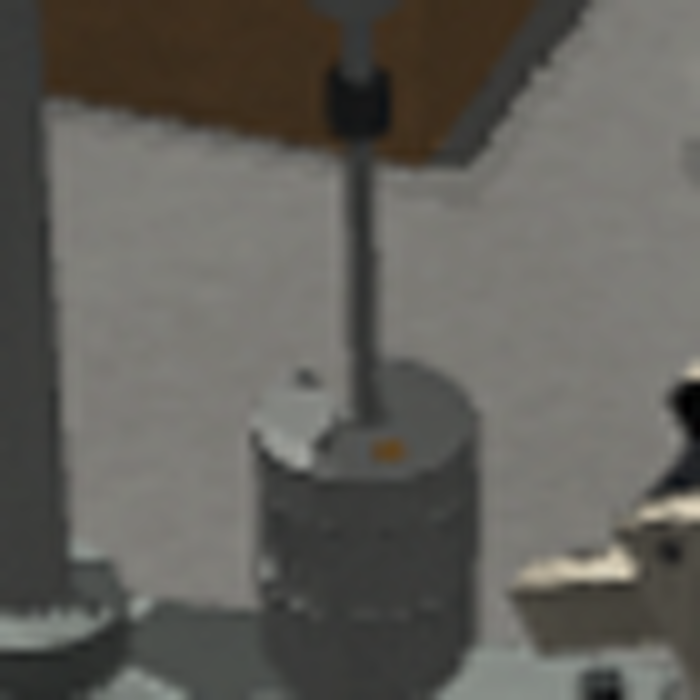

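View pics/t9.png

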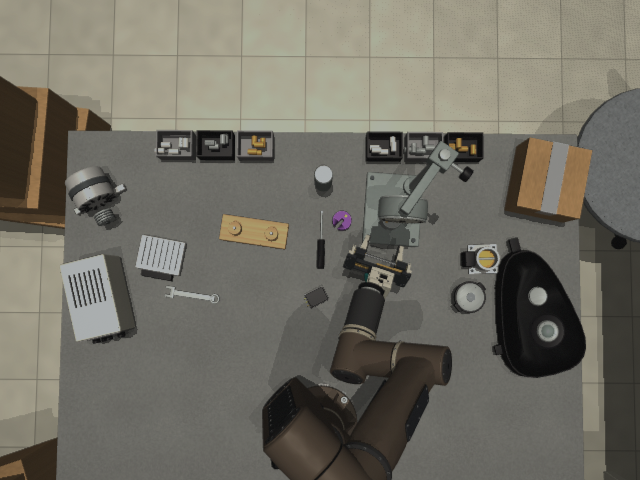

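View pics/s9.png

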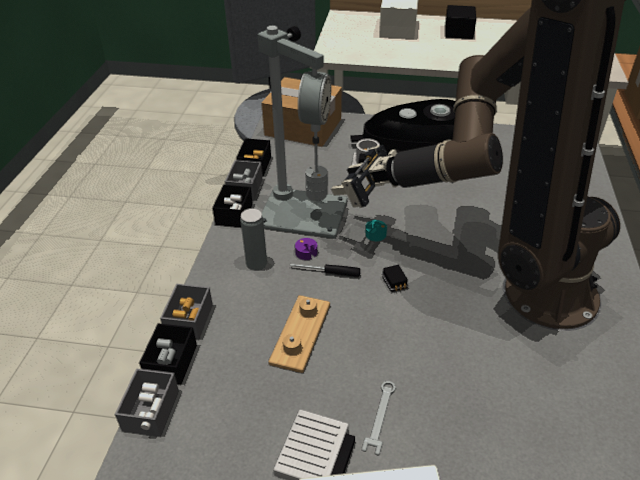

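```bash
python3 -c "
from tips import *
a=cv2.imread('pics/s9.png')[205:255,345:405];b=cv2.imread('pics/side0.png')[205:255,345:405]
cv2.imwrite('pics/p43.png',cv2.resize(np.hstack([a,b]),None,fx=6,fy=6,interpolation=2))
a=ray(S,318.9+.0,175.1-1.1,.1735);v=np.array([.6457,-.2098])-a[:2];print(a,np.degrees(np.arctan2(v[1],v[0])),np.linalg.norm(v))
P=discpts((.6456,-.2098),.1555,.1735,np.radians(-60))+discpts((.6455,-.2102),.1255,.1555,np.radians(20))+discpts((.646,-.21),.0955,.1255,np.radians(156))
s=snap('side');s['cy']+=1.1;over(s,P,280,130,70,70,10,'p44.png'); st()"
```

```text
[ 0.63519542 -0.19294284  0.1735    ] -58.07081335226667 0.0198622763748133
t 26.3 grasp [ 0.5604 -0.1823  0.1765] phi -17.96 al 27.09 xz 0.001 open 0.0874 F [ 0.8 -0.  -0.6] q [ -45.3    6.8  -45.3 -130.   -32.4   58. ]
```

View pics/p43.png

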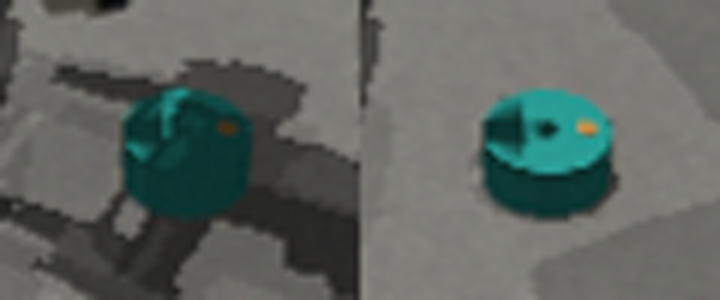

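View pics/p44.png

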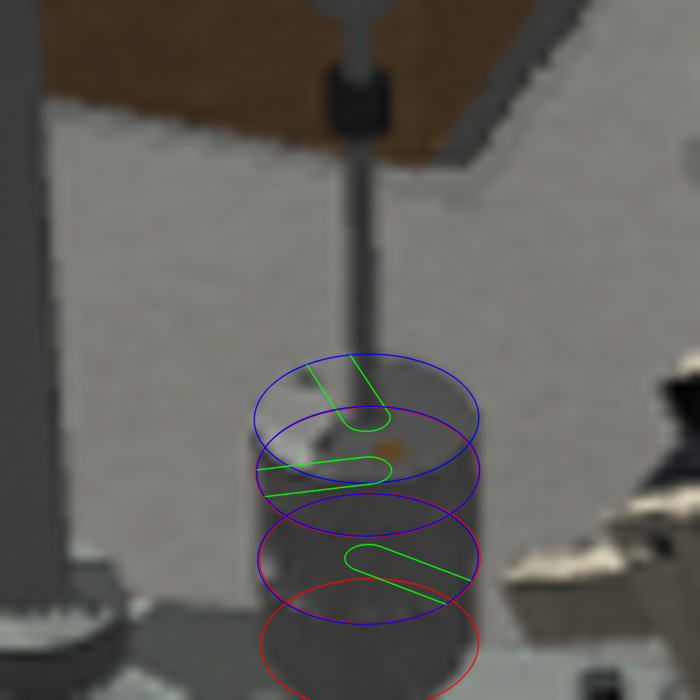

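```bash
python3 -c "
from tips import *
print(ticket.close_job()); st()"
```

```text
the job is handed in; nothing more can be done
None
the job is handed in; nothing more can be done
```

Both discs are on the hanger, the thick one on the disc already there and the thin one on top. I released both and handed the job in at about 26 s of the 72 s limit.

**Seating:** The last side view shows the three discs stacked flat with the stem home in their slots. They match the overlay I projected from the expected positions to within about 1 px. I lowered each disc slowly until the wrist force was near zero, then opened the gripper.

**Slots:** By the marker dots, the slots point at about 156° (base), 18–25° (thick) and −58 to −60° (thin). That puts the thick and thin slots about 80° apart and the other two gaps at about 135° or more. This clears the 60° limit but is not an even third of a turn. The arm's reach limited which directions I could approach from.

**Bench:** Everything else looks unmoved. The turquoise look-alike only appeared different because it was in shadow.

**Checks that disagreed:**
- **Cameras:** The two cameras differed by about 1–1.5 px. I allowed for this using the gripper's known position.
- **Joint 3:** Early on, at about 2 s, joint 3 reached its end stop and read −58.29° against a limit of −58.28°. A brief wrist reading of about 44 N came with it. I backed off at once, but that could count as passing its range.

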